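# Sort the brackets by sample, pack the transit case and latch it

### The arm

A 6-joint arm with a two-finger parallel gripper is mounted at the origin on the work surface. World frame = base frame: x ahead of the robot, y to its left, z up, the work surface at z = 0. Lengths are in m, angles in degrees, forces in N, time in s.
With the tool pointing down it reaches from about 0.35 to 0.85 m from the base axis. Payload 8.1 kg.
Tool frame: the origin (TCP) lies midway between the tips of the shut fingers; the grasp point (between the pads) lies 19 mm behind it (bot.grip_point_offset is the distance from the TCP to the grasp point, in m); z points along the fingers, y is the line along which they close (so a half turn about z gives the same grasp; the last joint's range is limited). The gripper opens to 93 mm and grips with 3 to 60 N. Pads are 15 mm wide; open, the fingers measure 128 mm over their backs; the gripper's body (75 mm by 188 mm) begins 65 mm behind the grasp point.
Start: joints at [-76.341, 7.471, 85.268, -0, 87.261, -4.893], TCP at [0.191, -0.569, 0.219] pointing down, gripper open.
Joint ranges: [-169.43, 169.43], [-51.17, 129.36], [1.28, 143.12], [-76.62, 256.62], [0, 156.53], [-152.29, 152.29]. Speed limits (degrees/s): [136.94, 136.94, 159.86, 180, 180, 180].

### API

Orientations are given as a 3x3 rotation matrix whose columns are the frame's x, y, z axes.
In Python, from workcell import bot, optics, order gives the robot as it stands.
- The arm moves only by the tool step_arm, never from a script. Its argument "increments" is a list of rows, each a list of 5 numbers: the opening, from 0 (shut) to 1 (fully open), then the shift along the tool's x, y, z in units of 25 cm (1.0 is 25 cm), then the turn about the tool's z in units of 0.08 rad (1.0 is 0.08 rad). In form: [[claw, x, y, z, twist], ...]. A call has 1 to 20 rows; each row shifts and turns the commanded pose from where the row before left it, along the tool's axes as they then stand; what a row does not reach is not made up. A row lasts 1/10 s, in which the tool goes at most 50 mm and 8.59 degrees, less where a joint would pass 70% of its speed; a pose out of reach is approached as far as the arm can. A call with a number of a shift or a turn outside -1 to 1 is refused whole. A call with a gripper value outside its range is refused whole. The fingers move at their own pace and stop on an object; the grip force is fixed at half the most. Time passes only in rows, so rows that do not move let the fingers close. It gives the time, the measured TCP pose, the force, the opening and the grip force at its end, in the units of the state.
- bot.get_obs(): the state, without advancing time (a new reading comes with each control period).
- optics.snapshot(name): name is "side" or "top" or "wrist"; returns the picture (400x640x3 uint8, red, green, blue); there is no depth.
- optics.camera_model(name): a dict with "K" (3x3 intrinsics, pixels), "k1" (the pictures are not rectified: a ray, as slopes to the right and down, at radius r is drawn at 1 + k1 r^2 times it, then the intrinsics apply), "rvec" (rotation vector, rad) and "tvec" (3), from world to camera coordinates, as OpenCV has them; the wrist camera has in their place "tool_from_camera" (4x4, takes a point from camera to tool coordinates, whose origin is the TCP and whose axes are the flange's). Camera axes: x right, y down, z forward; pixel columns grow to the right and rows downward; lengths in m; the calibration is good to about 2 mm. A picture is of the moment at which its call begins: read the wrist's pose just before it. camera_model takes no time and is no camera call.
- order.hand_in(): hands the job in; it is judged then, once.
The state is a dict: "t": time; "q": joint angles; "joint_velocities": joint speeds; "effort": joint torques, N m; "ee_pos": TCP position; "tool_rot": TCP orientation; "ft_force": force on the tool from outside, world axes, zero at the start; "wrist_torque": the same for the moment, N m; "finger_gap": opening from 0.0 (shut) to 1.0 (fully open); "grasp_force": force on a finger pad.
Only numpy, scipy, OpenCV 4.12 (cv2) and the standard library are available. Lean on these libraries where they do the work, as an engineer would, in place of code of your own. Each camera call takes 0.05 s, during which the arm holds its last target. There are 200 camera calls.

### The job

The steel brackets lying on the cardboard sheet are of two shapes: put every one that has the shape of the sample in front of the aluminium case into the case, and every one that has the shape of the sample in front of the grey bin into the bin. Then close the case's lid, hook the wire loop of its draw latch over the keeper on the lid, and press the latch lever fully down over centre so that the lid is clamped shut. Leave the spray bottle, the screwdriver and the tape measure where they are.

Things in the scene. Friction and masses are not known exactly. Their poses are not given: they have to be found in the camera images.
- case: aluminium transit case fixed to the bench, 160 mm deep (own x), 260 mm wide (own y), body 95 mm high, walls 4 mm, inner floor 4 mm up. Origin: centre of the underside. The latch is in the middle of its front (-x side, toward the robot); the lid is hinged along its far (+x) top edge and stands open at the start.
- lid (a joint): hinge angle of the case's lid, rad: 0 shut, about 1.5 standing upright, 1.7 at its stop. A stiff hinge: the lid stays where it is left and takes about 1 to 5 N at its free edge to swing.
- lid_hinge (a point): the lid's hinge line (along the case's y), middle of the case's far top edge: 80 mm behind the case's centre, 95 mm up. The lid is a shell 160 mm (hinge line to front face) by 260 mm, 28 mm from its rim to its outer face, rim and top 4 mm thick; shut, its outer face is 123 mm above the bench and its front is flush with the case's front.
- latch_pivot (a point): pivot axis of the latch lever (along the case's y), fixed on the middle of the case's front face, 18 mm in front of it and 72 mm above the bench.
- latch_lever (a joint): latch lever angle, rad: 0 fully down (hanging straight down in front of the case), 1.57 straight out toward the robot, 2.0 to 2.2 (up and out) at the start, 2.25 at its stop. Stays where left while the loop is slack. With the loop hooked it gets heavier below about 1 rad (about 2 N at its tip); centre is at 0.2 rad, past which the springs pull it home.
- lever_tip (a point): on the lever's outer face, the face to press on, 43 mm from the pivot, near the free end. Lever: steel plate 22 mm wide, 3 mm thick, 52 mm long from its pivot, outer face 6.5 mm outside the pivot axis, short out-turned lip at the end. Own x: normal into the face (toward the case when the lever is down).
- loop_bar (a point): middle of the cross-bar of the latch's wire loop. The loop is of 5 mm wire, 38 mm wide over all along the case's y. At the start it sticks out toward the robot, roughly level. It turns on its pin with slight friction and stays where it is left; springs let the bar draw out up to 8 mm (5 N per mm). Own z: from pin to bar.
- keeper_seat (a point): where the middle of the bar rests when the latch is shut: in the keeper, a 16 mm wide steel hook opening upward on the middle of the lid's front, 14.5 mm in front of the lid's front face; 112.5 mm above the bench with the lid shut. The loop's two sides pass left and right of the keeper. Axes as the lid's: when shut, x to the back of the case, z up.
- keeper_lip (a point): middle of the top of the keeper's upturned lip (3 mm thick), 18.5 mm in front of the lid and 5.5 mm higher than the seat point. The bar must pass over this lip and drop behind it onto the keeper's ledge; between lid and lip are 17 mm.
- loop_pin (a point): axis of the pin in the lever on which the loop turns (along the case's y), 10 mm from the lever's pivot; it moves with the lever. From here to the loop's bar is 46.5 mm.
- bin: open grey plastic stock bin, fixed: 200 by 200 mm, 75 mm high, walls and floor 4 mm. Origin: centre of the underside; its front is its -x side. It stands left or right of the case.
- case_spot (a point): the place on the bench for the case's sample: 55 mm in front of the case's front face, 100 mm to the case's -y side.
- bin_spot (a point): the place on the bench for the bin's sample: 55 mm in front of the middle of the bin's front.
- sample_angle_c (a point): the sample angle bracket (same L shape and size as the loose ones), screwed down on a plywood board 72 by 52 by 8 mm that is fixed to the bench; the point is as on the loose angle brackets, 28 mm above the bench. It lies at the case's spot or the bin's spot, the other sample at the other.
- sample_channel_c (a point): the sample channel bracket (same U shape and size as the loose ones), screwed down on its plywood board likewise; the point is as on the loose channel brackets, 23 mm above the bench.
- angle1_c (a point): one of up to three like loose angle brackets of bare steel, an L of 8 mm plate, 32 mm wide (own y). Base 48 mm long (own x), at its -x end a leg 40 mm high over all. 0.1 kg. The point: mid-width, 20 mm above the underside, 16 mm from the leg's outer face, 32 mm from the base's other end, near the centre of mass. Held across its width. Starts base down on a 3 mm cardboard sheet beside the case; may be absent.
- angle2_c (a point): one of up to three like loose angle brackets of bare steel, an L of 8 mm plate, 32 mm wide (own y). Base 48 mm long (own x), at its -x end a leg 40 mm high over all. 0.1 kg. The point: mid-width, 20 mm above the underside, 16 mm from the leg's outer face, 32 mm from the base's other end, near the centre of mass. Held across its width. Starts base down on a 3 mm cardboard sheet beside the case; may be absent.
- angle3_c (a point): one of up to three like loose angle brackets of bare steel, an L of 8 mm plate, 32 mm wide (own y). Base 48 mm long (own x), at its -x end a leg 40 mm high over all. 0.1 kg. The point: mid-width, 20 mm above the underside, 16 mm from the leg's outer face, 32 mm from the base's other end, near the centre of mass. Held across its width. Starts base down on a 3 mm cardboard sheet beside the case; may be absent.
- channel1_c (a point): one of up to three like loose channel brackets of bare steel, a U of 8 mm plate, 32 mm wide (own y). Base 48 mm long (own x), at both ends a leg 32 mm high over all. 0.1 kg. The point: its middle, 15 mm above the underside. Held across the legs' outer faces, 48 mm apart along own x. Starts base down on a 3 mm cardboard sheet beside the case; may be absent.
- channel2_c (a point): one of up to three like loose channel brackets of bare steel, a U of 8 mm plate, 32 mm wide (own y). Base 48 mm long (own x), at both ends a leg 32 mm high over all. 0.1 kg. The point: its middle, 15 mm above the underside. Held across the legs' outer faces, 48 mm apart along own x. Starts base down on a 3 mm cardboard sheet beside the case; may be absent.
- channel3_c (a point): one of up to three like loose channel brackets of bare steel, a U of 8 mm plate, 32 mm wide (own y). Base 48 mm long (own x), at both ends a leg 32 mm high over all. 0.1 kg. The point: its middle, 15 mm above the underside. Held across the legs' outer faces, 48 mm apart along own x. Starts base down on a 3 mm cardboard sheet beside the case; may be absent.
- spray: bystander: blue spray bottle, 56 mm in diameter, 130 mm tall, standing beyond the work. Origin: centre of its underside.
- driver: bystander: screwdriver lying beyond the case.
- tape: bystander: tape measure, 65 by 30 by 60 mm, standing beyond the work. Origin: centre of its underside.
Things that resemble listed ones, but are neither listed nor needed, are in the scene too. Leave any green or turquoise look-alike of the part that bears channel3_c alone.

How it is judged:
By the outcome, as a careful person would: the job done as asked, in the order asked, and still so for the second after the job is handed in, with the robot touching nothing.
Of angle1, angle2, angle3, channel1, channel2, channel3 only 4 to 6 are there at a start; the rules pass over those that are not, and their reading is None.
At some moment in a run one of angle1, angle2, angle3, channel1, channel2, channel3 may be knocked a few centimetres aside while the robot is not near it.
Once in a run the grip may slacken for a moment while it holds something.
It also fails if it takes over 210 s, if anything falls off the work surface, if the arm or the gripper's body presses on something with over 40 N, if the wrist force passes 120 N, or if a joint passes its speed limit or range.

## Working session

There is one attempt and no reset: what is moved stays moved. The work goes in short steps, Python scripts to look and compute and a tool call to move; the robot and the scene stay as the last step left them, time stands still between calls to the robot, and variables do not carry over. Pictures are saved under pics/ and viewed, at most 14 in all, crops included, and the job is handed in when it is done.

Besides the shell and the picture viewer there is one more tool, called after "Call:" in YAML: its name, and indented under it one key for each argument. step_arm: Moves the arm, as the interface text tells. Shifts and turns lie within -1 to 1; 1 stands for 25 cm of shift or 0.08 rad of turn. Its arguments: {"type":"object","properties":{"increments":{"type":"array"}},"required":["increments"]}

```bash
ls; mkdir -p pics; cat > h.py <<'E'
import numpy as np, cv2
from workcell import bot, optics, order
def snap(n,f):
    im=optics.snapshot(n); cv2.imwrite('pics/'+f,im[:,:,::-1]); return im
def cam(n,obs=None):
    m=optics.camera_model(n); K=np.array(m['K']); k1=m['k1']
    if 'rvec' in m:
        R=cv2.Rodrigues(np.array(m['rvec'],float))[0]; t=np.array(m['tvec'],float).ravel()
    else:
        o=obs or bot.get_obs(); T=np.array(m['tool_from_camera']); Rt=np.array(o['tool_rot'])
        Rw=Rt@T[:3,:3]; c=Rt@T[:3,3]+np.array(o['ee_pos']); R=Rw.T; t=-R@c
    return K,np.array([k1,0,0,0.]),R,t
def ray(C,uv):
    K,d,R,t=C
    p=cv2.undistortPoints(np.array([[uv]],float),K,d)[0,0]
    return -R.T@t, R.T@np.array([p[0],p[1],1.])
def plane(C,uv,z):
    c,r=ray(C,uv); return c+r*(z-c[2])/r[2]
def proj(C,P):
    K,d,R,t=C
    return cv2.projectPoints(np.array(P,float).reshape(-1,3),cv2.Rodrigues(R)[0],t,K,d)[0].reshape(-1,2)
def tri(C1,p1,C2,p2):
    a,r=ray(C1,p1); b,s=ray(C2,p2)
    x=np.linalg.lstsq(np.c_[r,-s],b-a,rcond=None)[0]
    return (a+r*x[0]+b+s*x[1])/2, np.linalg.norm(a+r*x[0]-b-s*x[1])
E
python3 - <<'E'
from h import *
for n in('top','side','wrist'):
    snap(n,n+'0.png'); m=optics.camera_model(n); print(n,{k:np.round(np.array(v),3).tolist() for k,v in m.items()})
    if n!='wrist':
        C=cam(n);print(-C[2].T@C[3])
o=bot.get_obs();print(o)
E
```

```text
pics
top {'K': [[396.516, 0.0, 313.173], [0.0, 396.516, 204.975], [0.0, 0.0, 1.0]], 'k1': -0.075, 'rvec': [2.156, -2.114, 0.198], 'tvec': [0.043, 0.557, 1.044]}
[0.36655097 0.06345292 1.12376719]
side {'K': [[447.658, 0.0, 316.535], [0.0, 447.658, 197.98], [0.0, 0.0, 1.0]], 'k1': -0.027, 'rvec': [0.308, -2.579, 1.504], 'tvec': [0.527, 0.109, 1.29]}
[0.23560646 1.16430152 0.73620645]
wrist {'K': [[338.3, 0.0, 320.465], [0.0, 338.3, 199.054], [0.0, 0.0, 1.0]], 'k1': 0.024, 'tool_from_camera': [[-0.001, -0.953, -0.303, 0.085], [1.0, -0.001, -0.001, -0.0], [0.001, -0.303, 0.953, -0.166], [0.0, 0.0, 0.0, 1.0]]}
{'t': 0.15, 'q': array([-7.63393998e+01,  7.50652231e+00,  8.53143040e+01, -9.92254318e-04,
        8.72620152e+01, -4.89169068e+00]), 'joint_velocities': array([ 0.05738564, -0.16190241, -0.3158983 , -0.07307434, -0.0038624 ,
        0.02948487]), 'effort': array([ 1.11573816e-03, -5.60475934e+01, -4.92335558e+01,  7.67902122e-02,
        3.05265666e-02, -6.63718697e-05]), 'ee_pos': array([ 0.19082642, -0.56838213,  0.21782047]), 'tool_rot': array([[ 9.48033425e-01,  3.18170548e-01, -3.58277199e-04],
       [ 3.18170732e-01, -9.48032396e-01,  1.40087155e-03],
       [ 1.06057675e-04, -1.44206637e-03, -9.99998955e-01]]), 'ft_force': array([ 0.63466531, -0.43188977,  1.11334164]), 'wrist_torque': array([-0.01561207,  0.02717474,  0.03911537]), 'grasp_force': 0.0, 'finger_gap': 0.9949343658230662}
```

View pics/top0.png

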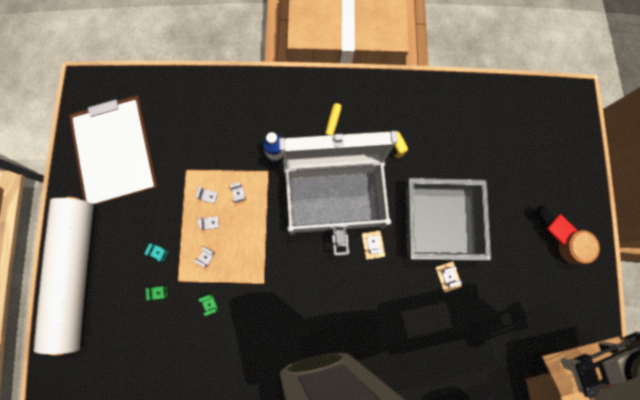

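View pics/side0.png

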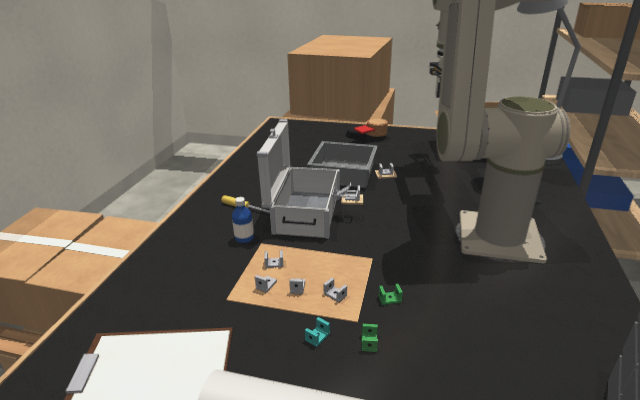

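Top view: sheet with four steel brackets at (206,195), (238,193), (208,223), (204,257). The green and turquoise look-alikes at (155,252), (155,293), (208,305) are off the sheet. Case at (336,195), bin at (449,220), samples at (373,244) and (449,277). I'll enlarge both views to identify the shapes.

```bash
python3 - <<'E'
import cv2,numpy as np
t=cv2.imread('pics/top0.png');s=cv2.imread('pics/side0.png')
f=lambda i,x,y,w,h,W,H:cv2.resize(i[y:y+h,x:x+w],(W,H),interpolation=cv2.INTER_CUBIC)
a=np.vstack([np.hstack([f(t,175,165,100,100,300,300),f(t,330,220,150,75,500,300)]),
 np.hstack([f(s,230,240,160,75,480,300),f(s,330,155,80,60,320,300)])])
cv2.imwrite('pics/crop0.png',a)
E
```

```text
(no output)
```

View pics/crop0.png

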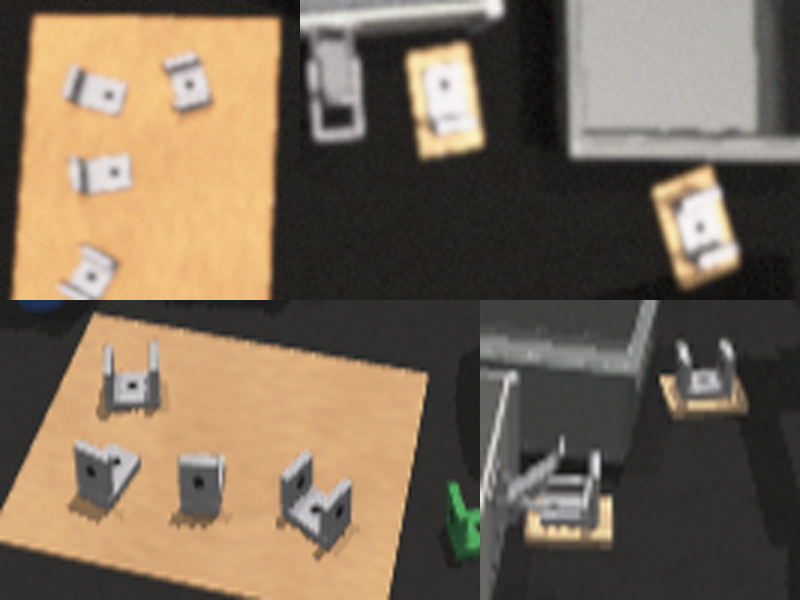

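Angle sample (one leg) is in front of the case at (373,244). Channel sample (two legs) is in front of the bin at (449,277). On the sheet, the angles are (206,195) and (208,223), and the channels are (238,193) and (204,257). So angles go in the case and channels in the bin. Next I'll get rough positions.

```bash
python3 - <<'E'
from h import *
im=cv2.imread('pics/top0.png');C=cam('top')
hsv=cv2.cvtColor(im,cv2.COLOR_BGR2HSV)
m=((hsv[...,1]<70)&(hsv[...,2]>90)).astype(np.uint8)
m[:172]=0;m[280:]=0;m[:,:188]=0;m[:,262:]=0
n,l,s,c=cv2.connectedComponentsWithStats(m)
for i in range(1,n):
    if s[i,4]<30: continue
    ct=cv2.findContours((l==i).astype(np.uint8),0,2)[0][0];r=cv2.minAreaRect(ct)
    print(s[i,4],r, plane(C,r[0],.015)[:2].round(3), [plane(C,p,.015)[:2].round(3).tolist() for p in cv2.boxPoints(r)])
for nm,p,z in [('caseFL',(288,231),.095),('caseFR',(390,221),.095),('sheetTL',(186,170),.003),('sheetBR',(265,283),.003),('bin TL',(408,180),.075),('TR',(488,180),.075),('BR',(490,261),.075),('BL',(410,260),.075),('s1',(373,244),.008),('s2',(449,277),.008),('loopbar',(342,253),.09)]: print(nm,plane(C,p,z).round(3))
E
```

```text
214 ((237.32862854003906, 191.42416381835938), (18.51343536376953, 12.292320251464844), 77.00537872314453) [0.597 0.271] [[0.619, 0.295], [0.627, 0.261], [0.575, 0.247], [0.566, 0.281]]
231 ((206.05001831054688, 194.84999084472656), (20.23857307434082, 11.700427055358887), 18.434947967529297) [0.585 0.36 ] [[0.577, 0.393], [0.61, 0.384], [0.592, 0.328], [0.56, 0.336]]
238 ((208.0982666015625, 222.6707000732422), (12.507790565490723, 20.317821502685547), 86.633544921875) [0.505 0.349] [[0.52, 0.38], [0.525, 0.323], [0.49, 0.318], [0.485, 0.376]]
224 ((204.33486938476562, 256.9495544433594), (13.545710563659668, 18.422164916992188), 28.300758361816406) [0.409 0.354] [[0.394, 0.382], [0.44, 0.36], [0.423, 0.326], [0.378, 0.347]]
caseFL [0.478 0.118 0.095]
caseFR [ 0.509 -0.149  0.095]
sheetTL [0.66  0.428 0.003]
sheetBR [0.341 0.183 0.003]
bin TL [ 0.626 -0.204  0.075]
TR [ 0.632 -0.43   0.075]
BR [ 0.409 -0.423  0.075]
BL [ 0.409 -0.205  0.075]
s1 [ 0.455 -0.117  0.008]
s2 [ 0.366 -0.332  0.008]
loopbar [ 0.424 -0.023  0.09 ]
```

Call:
step_arm:
  increments:
    - [1, 0, 0, -0.2, 0]
    - [1, 0, 0, -0.2, 0]
    - [1, 0, 0, -0.1, 0]
    - [1, 0, 0, -0.1, 0]

```text
t: 0.55
ee_pos: [0.191, -0.569, 0.3707]
tool_rot: [[0.948, 0.318, 0.0], [0.318, -0.948, -0.002], [-0.0, 0.002, -1.0]]
ft_force: [0.2, 1.1, -0.5]
finger_gap: 0.998
grasp_force: 0.0
```

Call:
step_arm:
  increments:
    - [1, 0, 0, 0, -1]
    - [1, 0, 0, 0, -1]
    - [1, 0, 0, 0, -1]
    - [1, 0, 0, 0, -1]
    - [1, 0, 0, 0, -1]
    - [1, 0, 0, 0, -1]
    - [1, 0, 0, 0, -1]
    - [1, 0, 0, 0, -1]
    - [1, 0, 0, 0, -1]
    - [1, 0, 0, 0, -1]
    - [1, 0, 0, 0, -1]
    - [1, 0, 0, 0, -1]
    - [1, 0, 0, 0, -1]
    - [1, 0, 0, 0, -1]
    - [1, 0, 0, 0, -1]
    - [1, 0, 0, 0, -0.6]
    - [1, 0, 0, 0, 0]

```text
t: 2.25
ee_pos: [0.1909, -0.5687, 0.3682]
tool_rot: [[-0.002, 1.0, -0.0], [1.0, 0.002, 0.001], [0.001, -0.0, -1.0]]
ft_force: [-0.0, 0.5, 0.0]
finger_gap: 0.999
grasp_force: 0.0
```

Call:
step_arm:
  increments:
    - [1, 0.18, 0.065, 0, 0]
    - [1, 0.18, 0.065, 0, 0]
    - [1, 0.18, 0.065, 0, 0]
    - [1, 0.18, 0.065, 0, 0]
    - [1, 0.18, 0.065, 0, 0]
    - [1, 0.18, 0.065, 0, 0]
    - [1, 0.18, 0.065, 0, 0]
    - [1, 0.18, 0.065, 0, 0]
    - [1, 0.18, 0.065, 0, 0]
    - [1, 0.18, 0.065, 0, 0]
    - [1, 0.18, 0.065, 0, 0]
    - [1, 0.18, 0.065, 0, 0]
    - [1, 0.18, 0.065, 0, 0]
    - [1, 0.18, 0.065, 0, 0]
    - [1, 0.18, 0.065, 0, 0]
    - [1, 0.18, 0.065, 0, 0]
    - [1, 0.18, 0.065, 0, 0]
    - [1, 0.18, 0.065, 0, 0]
    - [1, 0.18, 0.065, 0, 0]
    - [1, 0, 0, 0, 0]

```text
t: 4.25
ee_pos: [0.4988, 0.291, 0.3648]
tool_rot: [[-0.004, 1.0, -0.005], [1.0, 0.004, -0.001], [-0.001, -0.005, -1.0]]
ft_force: [-0.4, -1.3, -0.8]
finger_gap: 1.0
grasp_force: 0.0
```

```bash
python3 - <<'E'
from h import *
o=bot.get_obs();print(o['ee_pos'],o['q'],o['t']); im=snap('wrist','w1.png')
import pickle;pickle.dump(o,open('w1.pkl','wb'))
E
```

```text
[0.49877352 0.29098863 0.3648127 ] [2.51203561e+01 3.58371713e+00 7.43147784e+01 8.18208529e-02
 1.02398739e+02 2.49321509e+01] 4.25
```

View pics/w1.png

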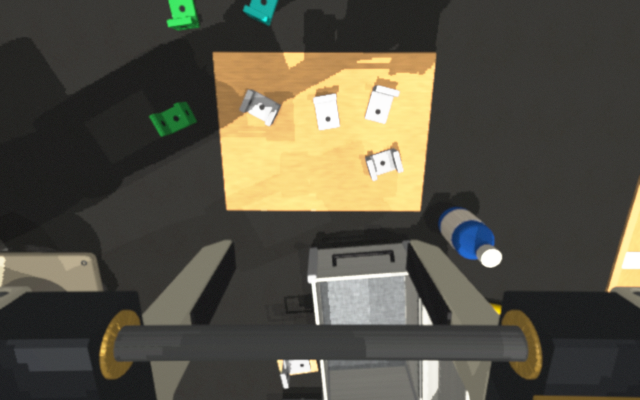

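The wrist view shows C2 (261,107), A2 (326,111), A1 (380,104) and C1 (384,162) clearly on the sheet, with the green and turquoise ones off it. Now I'll measure them.

```bash
python3 - <<'E'
from h import *
import pickle
o=pickle.load(open('w1.pkl','rb'));C=cam('wrist',o)
im=cv2.imread('pics/w1.png');hsv=cv2.cvtColor(im,cv2.COLOR_BGR2HSV)
big=cv2.resize(im[80:190,230:420],(0,0),fx=4,fy=4,interpolation=cv2.INTER_CUBIC);cv2.imwrite('pics/w1c.png',big)
m=(hsv[...,1]<75).astype(np.uint8);m[:60]=0;m[195:]=0;m[:,:232]=0;m[:,:][:,420:]=0
n,l,s,c=cv2.connectedComponentsWithStats(m)
for i in range(1,n):
    if s[i,4]<150: continue
    ct=cv2.findContours((l==i).astype(np.uint8),0,2)[0][0];r=cv2.minAreaRect(ct)
    b=[plane(C,p,.02)[:2] for p in cv2.boxPoints(r)]
    e=[b[1]-b[0],b[2]-b[1]]
    print(s[i,4],np.round(r[0]),plane(C,r[0],.02)[:2].round(4),[(round(np.linalg.norm(v),3),round(np.degrees(np.arctan2(v[1],v[0])),1)) for v in e])
for nm,p in [('C2',(261,107)),('A2',(327,119)),('A1',(378,104)),('C1',(382,162))]: print(nm,plane(C,p,.011)[:2].round(4))
E
```

```text
844 [382. 104.] [0.5852 0.3585] [(np.float64(0.05), np.float64(75.9)), (np.float64(0.039), np.float64(-14.9))]
843 [259. 107.] [0.4071 0.3546] [(np.float64(0.035), np.float64(57.6)), (np.float64(0.052), np.float64(-27.7))]
782 [327. 111.] [0.5055 0.3486] [(np.float64(0.034), np.float64(9.1)), (np.float64(0.049), np.float64(-79.1))]
762 [384. 164.] [0.594  0.2711] [(np.float64(0.051), np.float64(18.3)), (np.float64(0.04), np.float64(-68.6))]
C2 [0.4083 0.3539]
A2 [0.5062 0.337 ]
A1 [0.5812 0.3587]
C1 [0.5922 0.2721]
```

View pics/w1c.png

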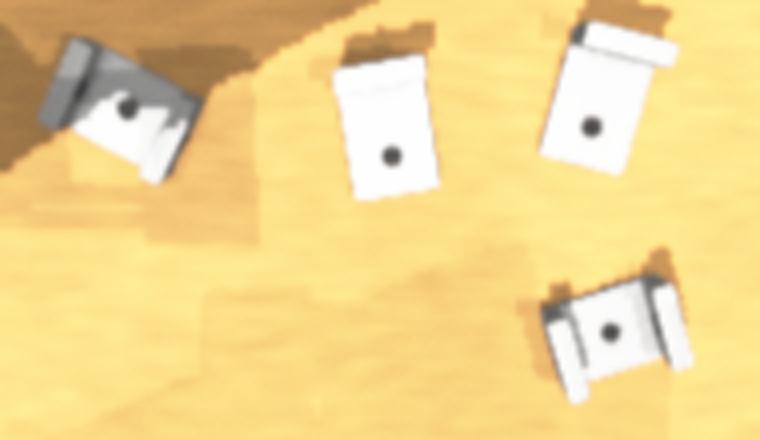

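Shapes confirmed: A1 (380,104) and A2 (326,111) have one leg, toward +y. C1 (384,162) and C2 (261,107) have two legs. I'll pick A2 first.

Call:
step_arm:
  increments:
    - [1, 0, 0, 0, -1]
    - [1, 0, 0, 0, -1]
    - [1, 0.14, 0.03, 0.17, 0]
    - [1, 0.137, 0.029, 0.18, 0]
    - [1, 0, 0, 0.18, 0]
    - [1, 0, 0, 0.18, 0]
    - [1, 0, 0, 0.18, 0]
    - [1, 0, 0, 0.17, 0]
    - [1, 0, 0, 0, 0]
    - [1, 0, 0, 0, 0]

```text
t: 5.3
ee_pos: [0.5018, 0.3484, 0.1143]
tool_rot: [[-0.159, 0.987, -0.001], [0.987, 0.159, -0.001], [-0.0, -0.001, -1.0]]
ft_force: [0.3, 0.1, 1.5]
finger_gap: 0.999
grasp_force: 0.0
```

Call:
step_arm:
  increments:
    - [1, 0, 0, 0.1, 0]
    - [1, 0, 0, 0.1, 0]
    - [1, 0, 0, 0.1, 0]
    - [1, 0, 0, 0.07, 0]
    - [1, 0, 0, 0, 0]
    - [0, 0, 0, 0, 0]
    - [0, 0, 0, 0, 0]
    - [0, 0, 0, 0, 0]
    - [0, 0, 0, 0, 0]
    - [0, 0, 0, 0, 0]
    - [0, 0, 0, 0, 0]
    - [0, 0, 0, 0, 0]
    - [0, 0, 0, 0, 0]

```text
t: 6.6
ee_pos: [0.5018, 0.3493, 0.0209]
tool_rot: [[-0.16, 0.987, -0.0], [0.987, 0.16, -0.0], [-0.0, -0.0, -1.0]]
ft_force: [-0.8, 0.5, 0.7]
finger_gap: 0.362
grasp_force: 0.0
```

Call:
step_arm:
  increments:
    - [1, 0, 0, 0, 0]
    - [1, 0, 0, 0, 0]
    - [1, 0, 0, 0, 0]
    - [1, 0, 0, 0, 0]
    - [1, 0, 0, 0, 0]
    - [1, 0.025, 0, 0.03, 0]
    - [1, 0.025, 0, 0.03, 0]
    - [1, 0, 0, 0, 0]
    - [0, 0, 0, 0, 0]
    - [0, 0, 0, 0, 0]
    - [0, 0, 0, 0, 0]
    - [0, 0, 0, 0, 0]
    - [0, 0, 0, 0, 0]
    - [0, 0, 0, 0, 0]
    - [0, 0, 0, 0, 0]
    - [0, 0, 0, 0, 0]
    - [0, 0, 0, 0, 0]
    - [0, 0, 0, 0, 0]

```text
t: 8.4
ee_pos: [0.5, 0.3617, 0.006]
tool_rot: [[-0.16, 0.987, 0.0], [0.987, 0.16, 0.0], [0.0, 0.0, -1.0]]
ft_force: [0.3, 0.1, -0.1]
finger_gap: 0.341
grasp_force: 29.8
```

Call:
step_arm:
  increments:
    - [0, 0, 0, -0.1, 0]
    - [0, 0, 0, -0.17, 0]
    - [0, 0, 0, -0.17, 0]
    - [0, 0, 0, -0.17, 0]
    - [0, 0, 0, -0.17, 0]
    - [0, 0, 0, 0, -1]
    - [0, 0, 0, 0, -1]
    - [0, 0, 0, 0, -1]
    - [0, 0, 0, 0, -1]
    - [0, 0, 0, 0, -1]
    - [0, 0, 0, 0, -1]
    - [0, 0, 0, 0, -1]
    - [0, 0, 0, 0, -1]
    - [0, 0, 0, 0, -1]
    - [0, 0, 0, 0, -1]

```text
t: 9.9
ee_pos: [0.4996, 0.3615, 0.2005]
tool_rot: [[-0.822, 0.57, -0.001], [0.57, 0.822, -0.0], [0.0, -0.001, -1.0]]
ft_force: [1.0, -0.7, -2.1]
finger_gap: 0.344
grasp_force: 29.8
```

Call:
step_arm:
  increments:
    - [0, 0, 0, 0, -1]
    - [0, 0, 0, 0, -1]
    - [0, 0, 0, 0, -1]
    - [0, 0, 0, 0, -1]
    - [0, 0, 0, 0, -1]
    - [0, 0, 0, 0, -1]
    - [0, 0, 0, 0, -1]
    - [0, 0, 0, 0, -1]
    - [0, 0, 0, 0, -1]
    - [0, -0.006, -0.15, 0, 0]
    - [0, -0.006, -0.15, 0, 0]
    - [0, -0.006, -0.15, 0, 0]
    - [0, -0.006, -0.15, 0, 0]
    - [0, -0.006, -0.15, 0, 0]
    - [0, -0.006, -0.15, 0, 0]
    - [0, -0.006, -0.15, 0, 0]
    - [0, -0.006, -0.15, 0, 0]
    - [0, 0, -0.057, 0, 0]
    - [0, 0, 0, 0, 0]
    - [0, 0, 0, 0, 0]

```text
t: 11.9
ee_pos: [0.5462, 0.0512, 0.2007]
tool_rot: [[-0.994, -0.109, -0.0], [-0.109, 0.994, 0.001], [0.0, 0.001, -1.0]]
ft_force: [-0.5, -0.4, -1.8]
finger_gap: 0.339
grasp_force: 29.9
```

```bash
python3 - <<'E'
from h import *
o=bot.get_obs();print(o['ee_pos'],o['tool_rot'],o['q'],o['t']); im=snap('wrist','w2.png')
import pickle;pickle.dump(o,open('w2.pkl','wb'))
E
```

```text
[0.54617365 0.05121248 0.20072571] [[-9.93996883e-01 -1.09407300e-01 -4.90146893e-04]
 [-1.09407629e-01  9.93996717e-01  7.05567159e-04]
 [ 4.10010205e-04  7.54957366e-04 -9.99999631e-01]] [-2.66202893e-02  4.55462484e-02  9.48935596e+01  4.05618792e-02
  8.50889975e+01 -9.63112634e+01] 11.9
```

View pics/w2.png

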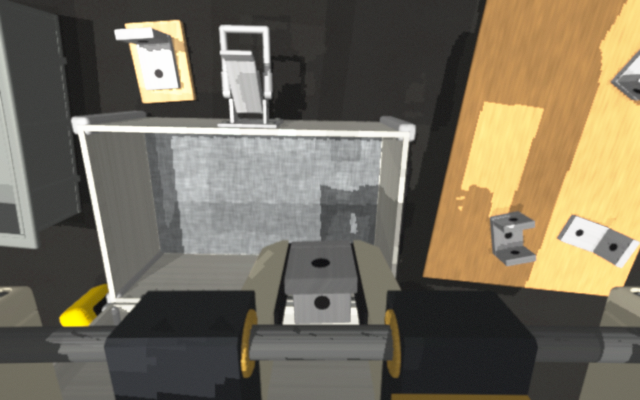

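Wrist view: the A2 bracket is held between the fingers at (320,280) over the open case. The case's front rim corners are at about (82,124) and (410,131), with the latch above at (245,75). The case sample at (155,60) has one leg, so it is an angle, as assumed. I'll lower the bracket, and compute the case pose.

```bash
python3 - <<'E'
from h import *
import pickle
o=pickle.load(open('w2.pkl','rb'));C=cam('wrist',o)
# subpixel front outer rim edge: bright->dark transitions along columns
g=cv2.cvtColor(cv2.imread('pics/w2.png'),cv2.COLOR_BGR2GRAY).astype(int)
for u in (95,150,200,300,350,395): print(u,[ (v,g[v,u]) for v in range(112,142,2)])
a,b=plane(C,(80,127),.095),plane(C,(411,133),.095)
d=b-a;print(a,b,np.linalg.norm(d),np.degrees(np.arctan2(-d[0],d[1])))
print('loopbar',plane(C,(245,30),.09),'lever tip',plane(C,(240,52),.1))
E
```

```text
95 [(112, np.int64(35)), (114, np.int64(81)), (116, np.int64(102)), (118, np.int64(93)), (120, np.int64(90)), (122, np.int64(90)), (124, np.int64(137)), (126, np.int64(252)), (128, np.int64(254)), (130, np.int64(247)), (132, np.int64(100)), (134, np.int64(103)), (136, np.int64(103)), (138, np.int64(103)), (140, np.int64(101))]
150 [(112, np.int64(46)), (114, np.int64(33)), (116, np.int64(54)), (118, np.int64(123)), (120, np.int64(129)), (122, np.int64(129)), (124, np.int64(128)), (126, np.int64(196)), (128, np.int64(254)), (130, np.int64(255)), (132, np.int64(202)), (134, np.int64(92)), (136, np.int64(88)), (138, np.int64(84)), (140, np.int64(86))]
200 [(112, np.int64(47)), (114, np.int64(46)), (116, np.int64(51)), (118, np.int64(98)), (120, np.int64(130)), (122, np.int64(131)), (124, np.int64(128)), (126, np.int64(133)), (128, np.int64(248)), (130, np.int64(254)), (132, np.int64(253)), (134, np.int64(142)), (136, np.int64(163)), (138, np.int64(181)), (140, np.int64(187))]
300 [(112, np.int64(34)), (114, np.int64(30)), (116, np.int64(29)), (118, np.int64(32)), (120, np.int64(101)), (
[... 382 characters left out ...]
int64(132)), (128, np.int64(132)), (130, np.int64(168)), (132, np.int64(243)), (134, np.int64(245)), (136, np.int64(184)), (138, np.int64(93)), (140, np.int64(137))]
395 [(112, np.int64(47)), (114, np.int64(49)), (116, np.int64(54)), (118, np.int64(97)), (120, np.int64(116)), (122, np.int64(123)), (124, np.int64(124)), (126, np.int64(120)), (128, np.int64(120)), (130, np.int64(144)), (132, np.int64(238)), (134, np.int64(250)), (136, np.int64(237)), (138, np.int64(139)), (140, np.int64(135))]
[ 0.5091974  -0.14060037  0.095     ] [0.48531975 0.11711165 0.095     ] 0.25881581582394936 5.29348139893599
loopbar [ 0.4254209  -0.01726449  0.09      ] lever tip [ 0.4414493  -0.01817124  0.1       ]
```

Call:
step_arm:
  increments:
    - [0, 0, 0, 0.15, 0]
    - [0, 0, 0, 0.15, 0]
    - [0, 0, 0, 0.15, 0]
    - [0, 0, 0, 0.15, 0]
    - [0, 0, 0, 0.1, 0]
    - [0, 0, 0, 0.05, 0]
    - [0, 0, 0, 0, 0]
    - [1, 0, 0, 0, 0]
    - [1, 0, 0, 0, 0]
    - [1, 0, 0, 0, 0]
    - [1, 0, 0, 0, 0]
    - [1, 0, 0, -0.06, 0]
    - [1, 0, 0, -0.15, 0]
    - [1, 0, 0, -0.18, 0]
    - [1, 0, 0, -0.18, 0]
    - [1, 0, 0, -0.18, 0]
    - [1, 0, 0, 0, 0]

```text
t: 13.65
ee_pos: [0.5506, 0.0506, 0.2109]
tool_rot: [[-0.994, -0.11, 0.014], [-0.11, 0.994, -0.0], [-0.014, -0.002, -1.0]]
ft_force: [0.7, -1.3, 0.9]
finger_gap: 0.999
grasp_force: 0.0
```

Call:
step_arm:
  increments:
    - [1, -0.036, 0.158, 0, 0]
    - [1, -0.036, 0.158, 0, 0]
    - [1, -0.036, 0.158, 0, 0]
    - [1, -0.036, 0.158, 0, 0]
    - [1, -0.036, 0.158, 0, 0]
    - [1, -0.036, 0.158, 0, 0]
    - [1, -0.036, 0.158, 0, 0]
    - [1, -0.036, 0.158, 0, 0]
    - [1, 0, 0, 0, 1]
    - [1, 0, 0, 0, 1]
    - [1, 0, 0, 0, 1]
    - [1, 0, 0, 0, 1]
    - [1, 0, 0, 0, 1]
    - [1, 0, 0, 0, 1]
    - [1, 0, 0, 0, 1]
    - [1, 0, 0, 0, 1]

```text
t: 15.25
ee_pos: [0.5831, 0.3725, 0.2018]
tool_rot: [[-0.861, 0.508, 0.0], [0.508, 0.861, 0.0], [-0.0, 0.0, -1.0]]
ft_force: [0.1, -0.2, 0.2]
finger_gap: 0.999
grasp_force: 0.0
```

Call:
step_arm:
  increments:
    - [1, 0, 0, 0, 1]
    - [1, 0, 0, 0, 1]
    - [1, 0, 0, 0, 1]
    - [1, 0, 0, 0, 1]
    - [1, 0, 0, 0, 1]
    - [1, 0, 0, 0, 1]
    - [1, 0, 0, 0, 1]
    - [1, 0, 0, 0, 1]
    - [1, 0, 0, 0, 1]
    - [1, 0, 0, 0, 1]
    - [1, 0, 0, 0, 1]
    - [1, 0, 0, 0, 1]
    - [1, 0, 0, 0, 1]
    - [1, 0, 0, 0, 1]
    - [1, 0, 0, 0, 1]
    - [1, 0, 0, 0, 1]
    - [1, 0, 0, 0, 0.3]
    - [1, 0, 0, 0, 0]
    - [1, 0, 0, 0, 0]

```text
t: 17.15
ee_pos: [0.5832, 0.3726, 0.2013]
tool_rot: [[0.258, 0.966, 0.0], [0.966, -0.258, 0.0], [0.0, 0.0, -1.0]]
ft_force: [-0.7, -0.3, -0.1]
finger_gap: 1.002
grasp_force: 0.0
```

```bash
cat > blobs.py <<'E'
from h import *
# bracket blobs lying on the cardboard in the top view (compare with the first picture)
im=optics.snapshot('top')[:,:,::-1].copy();cv2.imwrite('pics/t_now.png',im)
C=cam('top');hsv=cv2.cvtColor(im,cv2.COLOR_BGR2HSV)
m=((hsv[...,1]<70)&(hsv[...,2]>90)).astype(np.uint8)
m[:172]=0;m[280:]=0;m[:,:188]=0;m[:,262:]=0
n,l,s,c=cv2.connectedComponentsWithStats(m)
for i in range(1,n):
    if s[i,4]>30: print('top',s[i],c[i].round(1),plane(C,c[i],.015)[:2].round(3))
o=bot.get_obs();print(o['ee_pos'],o['t']);im=snap('wrist','w_now.png');C=cam('wrist',o)
hsv=cv2.cvtColor(im,cv2.COLOR_RGB2HSV);m=(hsv[...,1]<75).astype(np.uint8);m[260:]=0
n,l,s,c=cv2.connectedComponentsWithStats(m)
for i in range(1,n):
    if 400<s[i,4]<9000:
        ct=cv2.findContours((l==i).astype(np.uint8),0,2)[0][0];r=cv2.minAreaRect(ct)
        b=[plane(C,p,.02)[:2] for p in cv2.boxPoints(r)];e=[b[1]-b[0],b[2]-b[1]]
        print(s[i,4],np.round(r[0]),plane(C,r[0],.02)[:2].round(3),[(round(float(np.linalg.norm(v)),3),round(float(np.degrees(np.arctan2(v[1],v[0]))),1)) for v in e])
E
python3 blobs.py
```

```text
top [230 182  15  20 216] [237.2 191.8] [0.596 0.271]
top [196 186  22  17 235] [206.3 194.8] [0.585 0.36 ]
top [ 188  196   31   84 1383] [197.7 248.9] [0.431 0.374]
[0.58317281 0.37261584 0.20114749] 17.2
1330 [325. 186.] [0.585 0.361] [(0.033, -15.0), (0.047, -104.0)]
1676 [171. 232.] [0.407 0.354] [(0.048, 55.6), (0.058, -28.4)]
847 [352. 246.] [0.596 0.286] [(0.053, -15.0), (0.032, -102.3)]
528 [214. 250.] [0.445 0.322] [(0.043, -15.1), (0.022, -109.4)]
```

Call:
step_arm:
  increments:
    - [1, 0, 0.018, 0, 0]
    - [1, 0, 0, 0.15, 0]
    - [1, 0, 0, 0.15, 0]
    - [1, 0, 0, 0.15, 0]
    - [1, 0, 0, 0.15, 0]
    - [1, 0, 0, 0.1, 0]
    - [1, 0, 0, 0.08, 0]
    - [1, 0, 0, 0, 0]
    - [0, 0, 0, 0, 0]
    - [0, 0, 0, 0, 0]
    - [0, 0, 0, 0, 0]
    - [0, 0, 0, 0, 0]
    - [0, 0, 0, 0, 0]
    - [0, 0, 0, 0, 0]
    - [0, 0, 0, 0, 0]
    - [0, 0, 0, 0, 0]
    - [0, 0, 0, 0, 0]
    - [0, 0, 0, 0, 0]

```text
t: 19.05
ee_pos: [0.5875, 0.3715, 0.006]
tool_rot: [[0.26, 0.966, 0.0], [0.966, -0.26, 0.0], [0.0, 0.0, -1.0]]
ft_force: [0.4, -0.6, 0.1]
finger_gap: 0.341
grasp_force: 29.9
```

Call:
step_arm:
  increments:
    - [0, 0, 0, -0.1, 0]
    - [0, 0, 0, -0.17, 0]
    - [0, 0, 0, -0.17, 0]
    - [0, 0, 0, -0.17, 0]
    - [0, 0, 0, -0.17, 0]
    - [0, 0, 0, 0, -1]
    - [0, 0, 0, 0, -1]
    - [0, 0, 0, 0, -1]
    - [0, 0, 0, 0, -1]
    - [0, 0, 0, 0, -1]
    - [0, 0, 0, 0, -1]
    - [0, 0, 0, 0, -1]
    - [0, 0, 0, 0, -1]
    - [0, 0, 0, 0, -1]
    - [0, 0, 0, 0, -1]
    - [0, 0, 0, 0, -1]
    - [0, 0, 0, 0, -1]
    - [0, 0, 0, 0, -1]
    - [0, 0, 0, 0, -1]

```text
t: 20.95
ee_pos: [0.5874, 0.3714, 0.2006]
tool_rot: [[-0.758, 0.652, -0.001], [0.652, 0.758, -0.0], [0.0, -0.001, -1.0]]
ft_force: [0.1, -0.1, -1.2]
finger_gap: 0.343
grasp_force: 29.9
```

Call:
step_arm:
  increments:
    - [0, 0, 0, 0, -1]
    - [0, 0, 0, 0, -1]
    - [0, 0, 0, 0, -1]
    - [0, 0, 0, 0, -1]
    - [0, 0, 0, 0, -1]
    - [0, 0, 0, 0, -1]
    - [0, 0, 0, 0, -1]
    - [0, 0, 0, 0, -1]
    - [0, 0, 0, 0, -1]
    - [0, 0, 0, 0, -1]
    - [0, 0, 0, 0, -0.3]
    - [0, 0, 0, 0, 0]

```text
t: 22.15
ee_pos: [0.5874, 0.3714, 0.2007]
tool_rot: [[-0.994, -0.109, -0.0], [-0.109, 0.994, -0.0], [0.0, -0.0, -1.0]]
ft_force: [-0.2, -0.9, -1.7]
finger_gap: 0.342
grasp_force: 29.9
```

Call:
step_arm:
  increments:
    - [0, 0.03, -0.171, 0, 0]
    - [0, 0.03, -0.171, 0, 0]
    - [0, 0.03, -0.171, 0, 0]
    - [0, 0.03, -0.171, 0, 0]
    - [0, 0.03, -0.171, 0, 0]
    - [0, 0.03, -0.171, 0, 0]
    - [0, 0.03, -0.171, 0, 0]
    - [0, 0.03, -0.171, 0, 0]
    - [0, 0.03, -0.171, 0, 0]
    - [0, 0.03, -0.171, 0, 0]
    - [0, 0, 0, 0, 0]
    - [0, 0, 0, 0, 0]

```text
t: 23.35
ee_pos: [0.5599, -0.0625, 0.201]
tool_rot: [[-0.994, -0.106, 0.0], [-0.106, 0.994, 0.0], [-0.0, 0.0, -1.0]]
ft_force: [-0.1, 0.4, -1.2]
finger_gap: 0.339
grasp_force: 29.9
```

Call:
step_arm:
  increments:
    - [0, 0, 0, 0.15, 0]
    - [0, 0, 0, 0.15, 0]
    - [0, 0, 0, 0.15, 0]
    - [0, 0, 0, 0.15, 0]
    - [0, 0, 0, 0.1, 0]
    - [0, 0, 0, 0.05, 0]
    - [0, 0, 0, 0, 0]
    - [1, 0, 0, 0, 0]
    - [1, 0, 0, 0, 0]
    - [1, 0, 0, 0, 0]
    - [1, 0, 0, 0, 0]
    - [1, 0, 0, -0.06, 0]
    - [1, 0, 0, -0.15, 0]
    - [1, 0, 0, -0.18, 0]
    - [1, 0, 0, -0.18, 0]
    - [1, 0, 0, -0.18, 0]
    - [1, 0, 0, 0, 0]

```text
t: 25.05
ee_pos: [0.5642, -0.0626, 0.211]
tool_rot: [[-0.994, -0.11, 0.014], [-0.11, 0.994, -0.003], [-0.013, -0.004, -1.0]]
ft_force: [1.1, -0.5, 1.4]
finger_gap: 0.999
grasp_force: 0.0
```

```bash
python3 - <<'E'
from h import *
o=bot.get_obs();print(o['ee_pos'],o['t']); im=snap('wrist','w3.png')
import pickle;pickle.dump(o,open('w3.pkl','wb'))
E
```

```text
[ 0.56417927 -0.062597    0.21095888] 25.05
```

Call:
step_arm:
  increments:
    - [1, -0.034, 0.164, 0, 0]
    - [1, -0.034, 0.164, 0, 0]
    - [1, -0.034, 0.164, 0, 0]
    - [1, -0.034, 0.164, 0, 0]
    - [1, -0.034, 0.164, 0, 0]
    - [1, -0.034, 0.164, 0, 0]
    - [1, -0.034, 0.164, 0, 0]
    - [1, -0.034, 0.164, 0, 0]
    - [1, 0, 0, 0, 1]
    - [1, 0, 0, 0, 1]
    - [1, 0, 0, 0, 1]
    - [1, 0, 0, 0, 1]
    - [1, 0, 0, 0, 1]
    - [1, 0, 0, 0, 1]
    - [1, 0, 0, 0, 1]
    - [1, 0, 0, 0, 1]
    - [1, 0, 0, 0, 1]

```text
t: 26.8
ee_pos: [0.5908, 0.2715, 0.1999]
tool_rot: [[-0.818, 0.576, -0.002], [0.576, 0.818, -0.001], [0.001, -0.002, -1.0]]
ft_force: [-0.1, 0.1, 0.0]
finger_gap: 0.999
grasp_force: 0.0
```

Call:
step_arm:
  increments:
    - [1, 0, 0, 0, 1]
    - [1, 0, 0, 0, 1]
    - [1, 0, 0, 0, 1]
    - [1, 0, 0, 0, 1]
    - [1, 0, 0, 0, 1]
    - [1, 0, 0, 0, 1]
    - [1, 0, 0, 0, 1]
    - [1, 0, 0, 0, 1]
    - [1, 0, 0, 0, 0.3]
    - [1, 0, 0, 0, 0]
    - [1, 0, 0, 0, 0]

```text
t: 27.9
ee_pos: [0.5913, 0.2717, 0.2006]
tool_rot: [[-0.294, 0.956, -0.001], [0.956, 0.294, -0.0], [-0.0, -0.001, -1.0]]
ft_force: [-0.6, 0.3, 0.5]
finger_gap: 1.001
grasp_force: 0.0
```

```bash
python3 blobs.py
```

```text
top [ 188  172   73  108 4888] [223.9 236.5] [0.467 0.302]
[0.59135114 0.2717286  0.20070288] 27.95
2656 [156.  36.] [0.407 0.354] [(0.037, 56.2), (0.061, -26.6)]
1543 [321. 178.] [0.593 0.27 ] [(0.05, 18.5), (0.04, -70.3)]
```

View pics/w3.png

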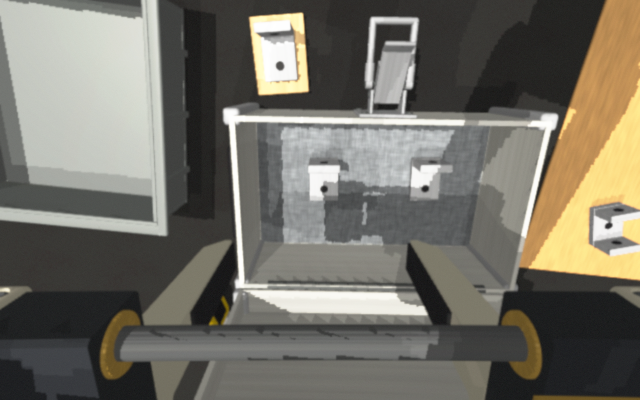

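Both angles stand in the case, at (323,180) and (427,180). C1 is still in place, so I'll grasp it and carry it to the bin.

Call:
step_arm:
  increments:
    - [1, 0, 0, 0.15, 0]
    - [1, 0, 0, 0.15, 0]
    - [1, 0, 0, 0.15, 0]
    - [1, 0, 0, 0.15, 0]
    - [1, 0, 0, 0.1, 0]
    - [1, 0, 0, 0.08, 0]
    - [1, 0, 0, 0, 0]
    - [0, 0, 0, 0, 0]
    - [0, 0, 0, 0, 0]
    - [0, 0, 0, 0, 0]
    - [0, 0, 0, 0, 0]
    - [0, 0, 0, 0, 0]
    - [0, 0, 0, 0, 0]
    - [0, 0, 0, 0, 0]
    - [0, 0, 0, 0, 0]
    - [0, 0, 0, 0, 0]

```text
t: 29.6
ee_pos: [0.5916, 0.2718, 0.006]
tool_rot: [[-0.293, 0.956, 0.0], [0.956, 0.293, 0.0], [0.0, 0.0, -1.0]]
ft_force: [-0.4, -0.1, 0.8]
finger_gap: 0.518
grasp_force: 29.9
```

Call:
step_arm:
  increments:
    - [0, 0, 0, -0.1, 0]
    - [0, 0, 0, -0.17, 0]
    - [0, 0, 0, -0.17, 0]
    - [0, 0, 0, -0.17, 0]
    - [0, 0, 0, -0.17, 0]
    - [0, 0, 0, 0, 0]

```text
t: 30.2
ee_pos: [0.5951, 0.2732, 0.2097]
tool_rot: [[-0.293, 0.956, 0.012], [0.956, 0.293, 0.004], [0.001, 0.012, -1.0]]
ft_force: [0.7, 0.2, -0.4]
finger_gap: 0.514
grasp_force: 29.9
```

Call:
step_arm:
  increments:
    - [0, -0.017, -0.173, 0, 0]
    - [0, -0.017, -0.173, 0, 0]
    - [0, -0.017, -0.173, 0, 0]
    - [0, -0.173, -0.036, 0, 0]
    - [0, -0.173, -0.036, 0, 0]
    - [0, -0.173, -0.036, 0, 0]
    - [0, -0.173, -0.036, 0, 0]
    - [0, -0.173, -0.036, 0, 0]
    - [0, -0.173, -0.036, 0, 0]
    - [0, -0.173, -0.036, 0, 0]
    - [0, -0.173, -0.036, 0, 0]
    - [0, -0.173, -0.036, 0, 0]
    - [0, -0.173, -0.036, 0, 0]
    - [0, -0.173, -0.036, 0, 0]
    - [0, 0, 0, 0, 0]
    - [0, 0, 0, 0, 0]

```text
t: 31.8
ee_pos: [0.515, -0.2628, 0.1995]
tool_rot: [[-0.291, 0.957, -0.002], [0.957, 0.291, 0.002], [0.002, -0.001, -1.0]]
ft_force: [0.3, 0.8, -1.2]
finger_gap: 0.517
grasp_force: 29.9
```

Call:
step_arm:
  increments:
    - [0, 0, 0, 0.15, 0]
    - [0, 0, 0, 0.15, 0]
    - [0, 0, 0, 0.15, 0]
    - [0, 0, 0, 0.15, 0]
    - [0, 0, 0, 0.1, 0]
    - [0, 0, 0, 0.045, 0]
    - [0, 0, 0, 0, 0]
    - [1, 0, 0, 0, 0]
    - [1, 0, 0, 0, 0]
    - [1, 0, 0, 0, 0]
    - [1, 0, 0, -0.05, 0]
    - [1, 0, 0, -0.16, 0]
    - [1, 0, 0, -0.18, 0]
    - [1, 0, 0, -0.18, 0]
    - [1, 0, 0, -0.18, 0]
    - [1, 0, 0, 0, 0]

```text
t: 33.4
ee_pos: [0.5195, -0.2646, 0.2127]
tool_rot: [[-0.292, 0.956, 0.013], [0.956, 0.293, -0.008], [-0.011, 0.01, -1.0]]
ft_force: [0.3, -0.4, 1.7]
finger_gap: 1.0
grasp_force: 0.0
```

Call:
step_arm:
  increments:
    - [1, 0.178, 0.022, 0, 0]
    - [1, 0.178, 0.022, 0, 0]
    - [1, 0.178, 0.022, 0, 0]
    - [1, 0.178, 0.022, 0, 0]
    - [1, 0.178, 0.022, 0, 0]
    - [1, 0.178, 0.022, 0, 0]
    - [1, 0.178, 0.022, 0, 0]
    - [1, 0.178, 0.022, 0, 0]
    - [1, 0.178, 0.022, 0, 0]
    - [1, 0.178, 0.022, 0, 0]
    - [1, 0.178, 0.022, 0, 0]
    - [1, 0.178, 0.022, 0, 0]
    - [1, 0.178, 0.022, 0, 0]
    - [1, 0.178, 0.022, 0, 0]
    - [1, 0, 0, 0, 0]

```text
t: 34.9
ee_pos: [0.4054, 0.3605, 0.2029]
tool_rot: [[-0.297, 0.955, 0.0], [0.955, 0.297, 0.002], [0.002, 0.001, -1.0]]
ft_force: [-0.5, -0.8, -0.3]
finger_gap: 1.0
grasp_force: 0.0
```

Call:
step_arm:
  increments:
    - [1, 0, 0, 0, 1]
    - [1, 0, 0, 0, 1]
    - [1, 0, 0, 0, 1]
    - [1, 0, 0, 0, 1]
    - [1, 0, 0, 0, 1]
    - [1, 0, 0, 0, 1]
    - [1, 0, 0, 0, 1]
    - [1, 0, 0, 0, 1]
    - [1, 0, 0, 0, 1]
    - [1, 0, 0, 0, 0.8]
    - [1, 0, 0, 0, 0]
    - [1, 0, 0, 0, 0]

```text
t: 36.1
ee_pos: [0.4073, 0.3556, 0.2028]
tool_rot: [[0.467, 0.884, 0.001], [0.884, -0.467, 0.0], [0.001, 0.0, -1.0]]
ft_force: [-1.2, 0.5, -0.2]
finger_gap: 1.001
grasp_force: 0.0
```

```bash
python3 blobs.py
```

```text
top [195 247  19  20 222] [204.6 257. ] [0.409 0.353]
[0.40725371 0.35570339 0.20261103] 36.15
1511 [324. 178.] [0.409 0.353] [(0.049, -27.9), (0.039, -116.5)]
526 [428. 250.] [0.474 0.224] [(0.043, -27.7), (0.023, -111.6)]
```

Call:
step_arm:
  increments:
    - [1, 0, 0, 0.15, 0]
    - [1, 0, 0, 0.15, 0]
    - [1, 0, 0, 0.15, 0]
    - [1, 0, 0, 0.15, 0]
    - [1, 0, 0, 0.1, 0]
    - [1, 0, 0, 0.087, 0]
    - [1, 0, 0, 0, 0]
    - [0, 0, 0, 0, 0]
    - [0, 0, 0, 0, 0]
    - [0, 0, 0, 0, 0]
    - [0, 0, 0, 0, 0]
    - [0, 0, 0, 0, 0]
    - [0, 0, 0, 0, 0]
    - [0, 0, 0, 0, 0]
    - [0, 0, 0, 0, 0]
    - [0, 0, 0, 0, 0]

```text
t: 37.8
ee_pos: [0.4072, 0.356, 0.0055]
tool_rot: [[0.468, 0.884, 0.0], [0.884, -0.468, 0.0], [0.0, 0.0, -1.0]]
ft_force: [-0.2, -0.6, 1.0]
finger_gap: 0.512
grasp_force: 30.0
```

Call:
step_arm:
  increments:
    - [0, 0, 0, -0.1, 0]
    - [0, 0, 0, -0.17, 0]
    - [0, 0, 0, -0.17, 0]
    - [0, 0, 0, -0.17, 0]
    - [0, 0, 0, -0.17, 0]
    - [0, 0, 0, 0, -1]
    - [0, 0, 0, 0, -1]
    - [0, 0, 0, 0, -1]
    - [0, 0, 0, 0, -1]
    - [0, 0, 0, 0, -1]
    - [0, 0, 0, 0, -1]
    - [0, 0, 0, 0, 0]

```text
t: 39.0
ee_pos: [0.4068, 0.3559, 0.2001]
tool_rot: [[0.006, 1.0, -0.001], [1.0, -0.006, -0.0], [-0.0, -0.001, -1.0]]
ft_force: [-0.4, 0.6, -0.3]
finger_gap: 0.521
grasp_force: 30.0
```

Call:
step_arm:
  increments:
    - [0, -0.178, 0.028, 0, 0]
    - [0, -0.178, 0.028, 0, 0]
    - [0, -0.178, 0.028, 0, 0]
    - [0, -0.178, 0.028, 0, 0]
    - [0, -0.178, 0.028, 0, 0]
    - [0, -0.178, 0.028, 0, 0]
    - [0, -0.178, 0.028, 0, 0]
    - [0, -0.178, 0.028, 0, 0]
    - [0, -0.178, 0.028, 0, 0]
    - [0, -0.178, 0.028, 0, 0]
    - [0, -0.178, 0.028, 0, 0]
    - [0, -0.178, 0.028, 0, 0]
    - [0, -0.178, 0.028, 0, 0]
    - [0, -0.178, 0.028, 0, 0]
    - [0, -0.178, 0.028, 0, 0]
    - [0, -0.178, 0.028, 0, 0]
    - [0, 0, 0, 0, 0]
    - [0, 0, 0, 0, 0]

```text
t: 40.8
ee_pos: [0.5136, -0.3573, 0.1993]
tool_rot: [[0.011, 1.0, -0.001], [1.0, -0.011, 0.001], [0.001, -0.001, -1.0]]
ft_force: [0.5, 0.9, -0.5]
finger_gap: 0.515
grasp_force: 30.0
```

Call:
step_arm:
  increments:
    - [0, 0, 0, 0.15, 0]
    - [0, 0, 0, 0.15, 0]
    - [0, 0, 0, 0.15, 0]
    - [0, 0, 0, 0.15, 0]
    - [0, 0, 0, 0.1, 0]
    - [0, 0, 0, 0.045, 0]
    - [0, 0, 0, 0, 0]
    - [1, 0, 0, 0, 0]
    - [1, 0, 0, 0, 0]
    - [1, 0, 0, 0, 0]
    - [1, 0, 0, -0.05, 0]
    - [1, 0, 0, -0.16, 0]
    - [1, 0, 0, -0.18, 0]
    - [1, 0, 0, -0.18, 0]
    - [1, 0, 0, -0.18, 0]
    - [0, 0, 0, 0, 0]

```text
t: 42.4
ee_pos: [0.5175, -0.3596, 0.2127]
tool_rot: [[0.007, 1.0, 0.012], [1.0, -0.007, -0.01], [-0.009, 0.012, -1.0]]
ft_force: [1.2, -0.2, 1.5]
finger_gap: 0.952
grasp_force: 0.0
```

```bash
python3 - <<'E'
from h import *
w=snap('wrist','w4.png');s=snap('side','s4.png');t=snap('top','t4.png')
f=lambda i,x,y,ww,h,W,H:cv2.resize(i[y:y+h,x:x+ww],(W,H),interpolation=cv2.INTER_CUBIC)
a=np.vstack([np.hstack([f(w,0,0,640,400,480,300),f(t,280,120,110,140,236,300)]),np.hstack([f(s,230,110,150,140,321,300),f(t,170,160,330,130,395,300)])])
cv2.imwrite('pics/c4.png',a[:,:,::-1])
E
```

```text
(no output)
```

View pics/c4.png

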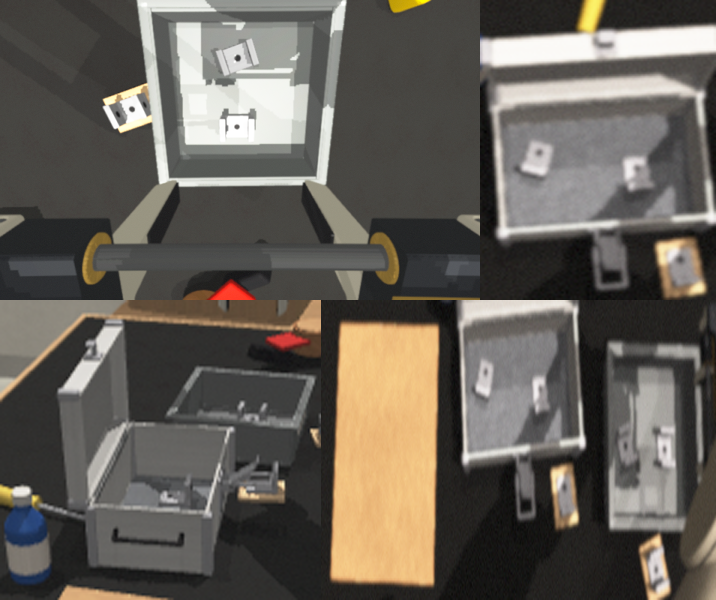

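All four brackets are sorted: two angles in the case, two channels in the bin, and the sheet is empty. Next is the lid, so I'll turn to yaw 185° and go behind it.

Call:
step_arm:
  increments:
    - [0, 0, 0, 0, -1]
    - [0, 0, 0, 0, -1]
    - [0, 0, 0, 0, -1]
    - [0, 0, 0, 0, -1]
    - [0, 0, 0, 0, -1]
    - [0, 0, 0, 0, -1]
    - [0, 0, 0, 0, -1]
    - [0, 0, 0, 0, -1]
    - [0, 0, 0, 0, -1]
    - [0, 0, 0, 0, -1]
    - [0, 0, 0, 0, -1]
    - [0, 0, 0, 0, -1]
    - [0, 0, 0, 0, -1]
    - [0, 0, 0, 0, -1]
    - [0, 0, 0, 0, -1]
    - [0, 0, 0, 0, -1]
    - [0, 0, 0, 0, -1]
    - [0, 0, 0, 0, -1]
    - [0, 0, 0, 0, -1]
    - [0, 0, 0, 0, -1]

```text
t: 44.55
ee_pos: [0.513, -0.3559, 0.1992]
tool_rot: [[-1.0, -0.025, -0.003], [-0.025, 1.0, 0.003], [0.003, 0.003, -1.0]]
ft_force: [-0.8, 0.0, 0.3]
finger_gap: 0.008
grasp_force: 0.0
```

Call:
step_arm:
  increments:
    - [0, 0, 0, 0, -0.8]
    - [0, 0, 0, 0, 0]
    - [0, -0.135, 0.079, 0, 0]
    - [0, -0.135, 0.079, 0, 0]
    - [0, -0.135, 0.079, 0, 0]
    - [0, -0.135, 0.079, 0, 0]
    - [0, -0.135, 0.079, 0, 0]
    - [0, -0.135, 0.079, 0, 0]
    - [0, -0.135, 0.079, 0, 0]
    - [0, 0, 0, 0, 0]

```text
t: 45.55
ee_pos: [0.7394, -0.1939, 0.1978]
tool_rot: [[-0.996, -0.088, -0.003], [-0.088, 0.996, 0.003], [0.003, 0.003, -1.0]]
ft_force: [0.0, 0.6, -0.8]
finger_gap: 0.006
grasp_force: 0.0
```

Call:
step_arm:
  increments:
    - [0, -0.02, 0.167, 0, 0]
    - [0, -0.02, 0.167, 0, 0]
    - [0, -0.02, 0.167, 0, 0]
    - [0, -0.02, 0.167, 0, 0]
    - [0, -0.02, 0.167, 0, 0]
    - [0, 0, 0, 0, 0]
    - [0, 0, 0, 0, 0]

```text
t: 46.25
ee_pos: [0.7437, 0.0122, 0.2006]
tool_rot: [[-0.996, -0.087, -0.002], [-0.087, 0.996, -0.0], [0.002, -0.0, -1.0]]
ft_force: [-0.5, -0.1, -0.1]
finger_gap: 0.01
grasp_force: 0.0
```

Call:
step_arm:
  increments:
    - [0, 0.06, 0, -0.052, 0]
    - [0, 0.058, 0, -0.052, 0]
    - [0, 0.067, 0, 0, 0]
    - [0, 0.066, 0, 0, 0]
    - [0, 0.04, 0, 0, 0]
    - [0, 0.04, 0, 0, 0]
    - [0, 0.04, 0, 0, 0]
    - [0, 0.04, 0, 0, 0]
    - [0, 0.051, 0, 0.012, 0]
    - [0, 0.051, 0, 0.016, 0]
    - [0, 0.05, 0, 0.02, 0]
    - [0, 0.045, 0, 0.026, 0]
    - [0, 0.043, 0, 0.03, 0]
    - [0, 0.042, 0, 0.035, 0]
    - [0, 0, 0, 0, 0]

```text
t: 47.75
ee_pos: [0.5702, -0.0054, 0.1915]
tool_rot: [[-0.997, -0.083, -0.003], [-0.083, 0.997, -0.0], [0.003, -0.0, -1.0]]
ft_force: [0.4, 0.7, 0.1]
finger_gap: 0.006
grasp_force: 0.0
```

```bash
python3 - <<'E'
from h import *
s=snap('side','s5.png');t=snap('top','t5.png')
f=lambda i,x,y,ww,h,W,H:cv2.resize(i[y:y+h,x:x+ww],(W,H),interpolation=cv2.INTER_CUBIC)
cv2.imwrite('pics/c5.png',np.hstack([f(s,220,60,180,200,400,440),f(t,260,100,160,170,400,440)])[:,:,::-1])
E
```

```text
(no output)
```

View pics/c5.png

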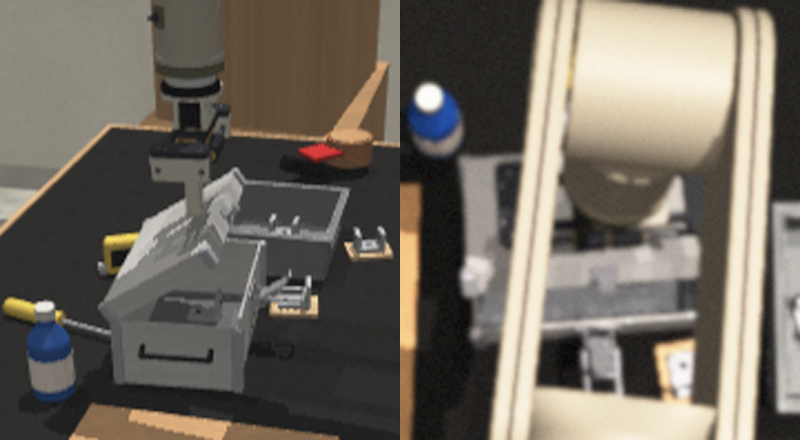

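The lid is following and is at about 0.6 rad. I'll continue the arc down.

Call:
step_arm:
  increments:
    - [0, 0.035, 0, 0.038, 0]
    - [0, 0.033, 0, 0.042, 0]
    - [0, 0.03, 0, 0.046, 0]
    - [0, 0.017, 0, 0.032, 0]
    - [0, 0.015, 0, 0.033, 0]
    - [0, 0.011, 0, 0.032, 0]
    - [0, 0.007, 0, 0.025, 0]
    - [0, 0.007, 0, 0.023, 0]
    - [0, 0, 0, 0, 0]

```text
t: 48.75
ee_pos: [0.5325, -0.0066, 0.124]
tool_rot: [[-0.996, -0.086, -0.002], [-0.086, 0.996, 0.0], [0.002, 0.001, -1.0]]
ft_force: [-0.0, 0.7, -1.3]
finger_gap: 0.006
grasp_force: 0.0
```

Call:
step_arm:
  increments:
    - [0, 0, 0, 0.01, 0]
    - [0, 0, 0, 0.01, 0]
    - [0, 0, 0, 0, 0]

```text
t: 49.05
ee_pos: [0.5334, -0.0067, 0.1231]
tool_rot: [[-0.996, -0.086, 0.0], [-0.086, 0.996, -0.0], [-0.0, -0.0, -1.0]]
ft_force: [-12.8, 1.3, 22.0]
finger_gap: 0.002
grasp_force: 11.0
```

The lid is shut, with contact at z = 0.123. I'll raise the arm and look at the latch.

Call:
step_arm:
  increments:
    - [0, 0, 0, -0.05, 0]
    - [0, 0, 0, -0.15, 0]
    - [0, 0, 0, -0.15, 0]
    - [0.65, 0.05, 0, -0.07, 0]
    - [0.65, 0, 0, 0, 0]
    - [0.65, 0, 0, 0, 0]
    - [0.65, 0, 0, 0, 0]

```text
t: 49.75
ee_pos: [0.5203, -0.0078, 0.2235]
tool_rot: [[-0.996, -0.086, -0.002], [-0.086, 0.996, 0.0], [0.002, 0.001, -1.0]]
ft_force: [-0.0, -0.3, -0.4]
finger_gap: 0.3
grasp_force: 0.0
```

```bash
python3 - <<'E'
from h import *
import pickle
o=bot.get_obs();print(o['ee_pos'],o['tool_rot'],o['t']);w=snap('wrist','w6.png');s=snap('side','s6.png');pickle.dump(o,open('w6.pkl','wb'))
f=lambda i,x,y,ww,h,W,H:cv2.resize(i[y:y+h,x:x+ww],(W,H),interpolation=cv2.INTER_CUBIC)
cv2.imwrite('pics/c6.png',np.hstack([f(w,220,20,160,200,440,550),f(s,320,150,60,92,360,550)])[:,:,::-1])
E
```

```text
[ 0.5202681  -0.00775815  0.22346672] [[-9.96287892e-01 -8.60544303e-02 -2.25189515e-03]
 [-8.60553578e-02  9.96290306e-01  3.18113062e-04]
 [ 2.21616627e-03  5.10719835e-04 -9.99997414e-01]] 49.75
```

View pics/c6.png

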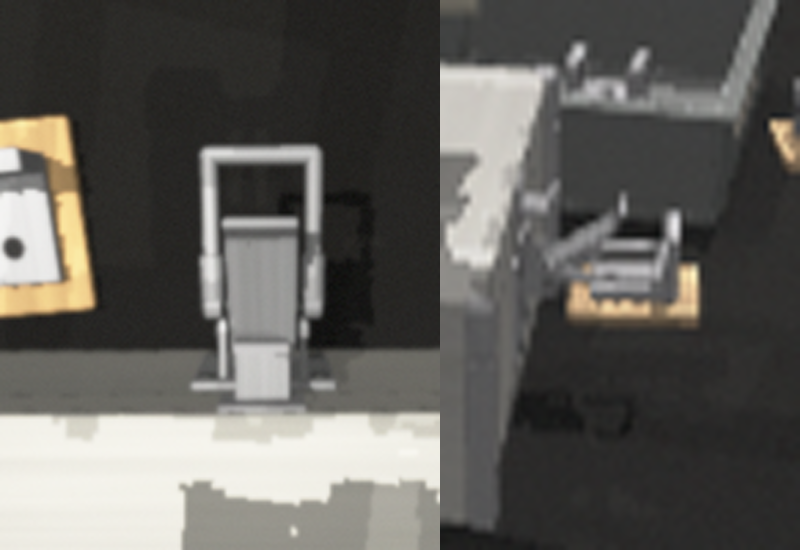

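```bash
cat > case.py <<'E'
from h import *
F=np.array([0.4955,-0.0117]);yaw=np.radians(5.3);cx=np.array([np.cos(yaw),np.sin(yaw)]);cy=np.array([-cx[1],cx[0]])
def toC(P): d=P[:2]-F; return np.round([d@cx*1e3,d@cy*1e3,P[2]*1e3],1)   # mm, x from case front
def toW(c): return np.r_[F+cx*c[0]/1e3+cy*c[1]/1e3,c[2]/1e3]
E
python3 - <<'E'
from case import *
import pickle
C=cam('wrist',pickle.load(open('w6.pkl','rb')))
p=lambda x,y:(220+x/2.75,20+y/2.75)
for nm,x,y,zs in [('bar',262,155,(.07,.08,.09,.1)),('lever end',260,220,(.09,.1,.11)),('lid front L',50,413,(.123,)),('lid front R',420,413,(.123,)),('loopR',320,155,(.085,)),('loopL',203,155,(.085,)),('keeper',262,406,(.118,))]:
    for z in zs: print(nm,z,toC(plane(C,p(x,y),z)))
S=cam('side');q=lambda x,y:(320+x/6,150+y*92/550)
for c in [(-27.7,0,74.4),(-74,19,74),(-74,-19,74),(-74,19,85),(-74,-19,85),(-18,0,72),(-63,11,98),(-63,-11,98)]:
    u=proj(S,toW(c))[0]; print(c,((u-[320,150])*[6,550/92]).round())
E
```

```text
bar 0.07 [-72.8  -1.7  70. ]
bar 0.08 [-72.3  -1.6  80. ]
bar 0.09 [-71.9  -1.4  90. ]
bar 0.1 [-71.5  -1.3 100. ]
lever end 0.09 [-53.1  -2.3  90. ]
lever end 0.1 [-53.3  -2.1 100. ]
lever end 0.11 [-53.5  -2.  110. ]
lid front L 0.123 [ -0.2 -63.7 123. ]
lid front R 0.123 [  0.6  44.3 123. ]
loopR 0.085 [-72.   16.3  85. ]
loopL 0.085 [-72.2 -19.6  85. ]
keeper 0.118 [ -0.8  -1.9 118. ]
(-27.7, 0, 74.4) [128. 263.]
(-74, 19, 74) [216. 287.]
(-74, -19, 74) [222. 251.]
(-74, 19, 85) [216. 268.]
(-74, -19, 85) [222. 232.]
(-18, 0, 72) [109. 266.]
(-63, 11, 98) [196. 236.]
(-63, -11, 98) [200. 216.]
```

Wrist crop: the loop bar is at about px (315,76), i.e. 72 mm in front of the case and 75 mm up. The lever end is at (315,101). The lid front is at row 170, which agrees with the case pose. I'll grip the loop across its sides near the bar.

Call:
step_arm:
  increments:
    - [0.65, 0.128, -0.006, 0, 0]
    - [0.65, 0.128, -0.005, 0, 0]
    - [0.65, 0.128, -0.005, 0, 0]
    - [0.65, 0, 0, 0.15, 0]
    - [0.65, 0, 0, 0.15, 0]
    - [0.65, 0, 0, 0.15, 0]
    - [0.65, 0, 0, 0.1, 0]
    - [0.65, 0, 0, 0.06, 0]
    - [0.65, 0, 0, 0.028, 0]
    - [0.65, 0, 0, 0, 0]
    - [0.65, 0, 0, 0, 0]

```text
t: 50.95
ee_pos: [0.4259, -0.0202, 0.0662]
tool_rot: [[-0.996, -0.086, 0.0], [-0.086, 0.996, -0.0], [-0.0, -0.0, -1.0]]
ft_force: [0.3, -0.5, 0.1]
finger_gap: 0.647
grasp_force: 0.0
```

Call:
step_arm:
  increments:
    - [0.55, 0, 0, 0, 0]
    - [0.5, 0, 0, 0, 0]
    - [0.45, 0, 0, 0, 0]
    - [0.42, 0, 0, 0, 0]
    - [0.4, 0, 0, 0, 0]
    - [0.3, 0, 0, 0, 0]
    - [0.3, 0, 0, 0, 0]
    - [0.3, 0, 0, 0, 0]
    - [0.3, 0, 0, 0, 0]

```text
t: 51.85
ee_pos: [0.4256, -0.0204, 0.0658]
tool_rot: [[-0.996, -0.086, 0.0], [-0.086, 0.996, -0.0], [-0.0, -0.001, -1.0]]
ft_force: [0.1, -4.8, -0.2]
finger_gap: 0.396
grasp_force: 30.0
```

```bash
python3 - <<'E'
from case import *
o=bot.get_obs();print(toC(o['ee_pos']),o['ft_force'],o['wrist_torque'],o['finger_gap'],o['grasp_force']);w=snap('wrist','w7.png');s=snap('side','s7.png')
f=lambda i,x,y,ww,h,W,H:cv2.resize(i[y:y+h,x:x+ww],(W,H),interpolation=cv2.INTER_CUBIC)
cv2.imwrite('pics/c7.png',np.hstack([f(w,200,120,240,280,430,500),f(s,310,140,75,102,368,500)])[:,:,::-1])
E
```

```text
[-70.4  -2.2  65.8] [ 0.0610065  -4.79180643 -0.23445194] [-0.65481414 -0.20384268 -0.02149934] 0.39616244222696145 30.000842213630676
```

View pics/c7.png

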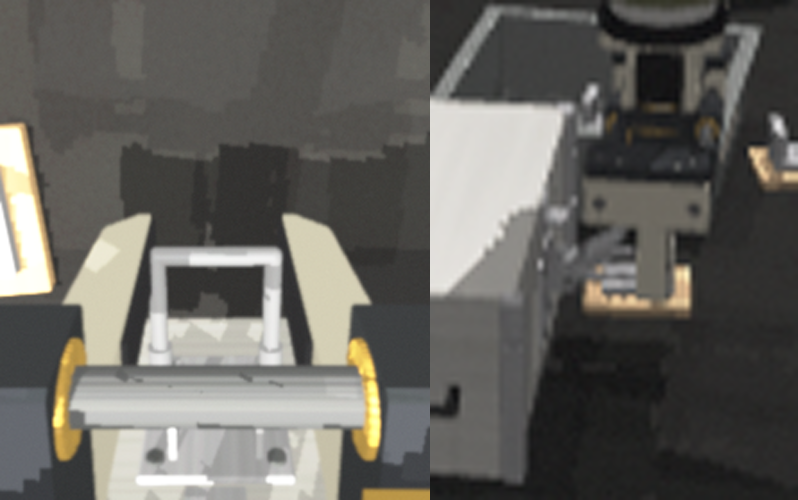

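The loop is gripped: opening 0.396 ≈ 37 mm, force 30 N. Now I'll swing it up around its pin in stages, checking forces.

Call:
step_arm:
  increments:
    - [0.3, 0, -0.003, 0, 0]
    - [0.3, -0.0034, 0, -0.0294, 0]
    - [0.3, -0.0034, 0, -0.0294, 0]
    - [0.3, -0.0138, 0, -0.028, 0]
    - [0.3, -0.0138, 0, -0.028, 0]
    - [0.3, 0, 0, 0, 0]
    - [0.3, 0, 0, 0, 0]

```text
t: 52.65
ee_pos: [0.4346, -0.02, 0.0948]
tool_rot: [[-0.996, -0.086, 0.001], [-0.086, 0.996, 0.0], [-0.001, 0.0, -1.0]]
ft_force: [1.5, -1.5, -0.6]
finger_gap: 0.391
grasp_force: 30.0
```

Call:
step_arm:
  increments:
    - [0.3, -0.0242, 0, -0.0202, 0]
    - [0.3, -0.0242, 0, -0.0202, 0]
    - [0.3, 0, 0, 0, 0]
    - [0.3, 0, 0, 0, 0]

```text
t: 53.05
ee_pos: [0.4468, -0.0189, 0.1047]
tool_rot: [[-0.996, -0.086, 0.001], [-0.086, 0.996, 0.0], [-0.001, 0.0, -1.0]]
ft_force: [0.1, 0.3, -0.9]
finger_gap: 0.394
grasp_force: 30.0
```

Call:
step_arm:
  increments:
    - [0.3, -0.0292, 0, -0.0128, 0]
    - [0.3, -0.0292, 0, -0.0128, 0]
    - [0.3, 0, 0, 0, 0]
    - [0.3, 0, 0, 0, 0]

```text
t: 53.45
ee_pos: [0.4613, -0.0177, 0.1108]
tool_rot: [[-0.996, -0.086, 0.001], [-0.086, 0.996, 0.0], [-0.001, 0.0, -1.0]]
ft_force: [-0.7, -0.1, -4.8]
finger_gap: 0.397
grasp_force: 30.0
```

Call:
step_arm:
  increments:
    - [0.3, -0.018, 0, -0.001, 0]
    - [0.3, -0.018, 0, -0.001, 0]
    - [0.3, 0, 0, 0, 0]
    - [0.3, 0, 0, 0, 0]

```text
t: 53.85
ee_pos: [0.4699, -0.017, 0.1114]
tool_rot: [[-0.996, -0.086, 0.0], [-0.086, 0.996, 0.0], [-0.0, 0.0, -1.0]]
ft_force: [-1.3, 1.1, -3.6]
finger_gap: 0.399
grasp_force: 30.0
```

```bash
python3 - <<'E'
from case import *
o=bot.get_obs();print(toC(o['ee_pos']),o['ft_force'],o['finger_gap'],o['grasp_force']);w=snap('wrist','w8.png');s=snap('side','s8.png')
f=lambda i,x,y,ww,h,W,H:cv2.resize(i[y:y+h,x:x+ww],(W,H),interpolation=cv2.INTER_CUBIC)
cv2.imwrite('pics/c8.png',np.hstack([f(w,220,160,200,240,417,500),f(s,320,160,55,72,382,500)])[:,:,::-1])
E
```

```text
[-26.   -2.9 111.4] [-1.29500066  1.05694101 -3.57303419] 0.3994569506859359 29.998256228864193
```

View pics/c8.png

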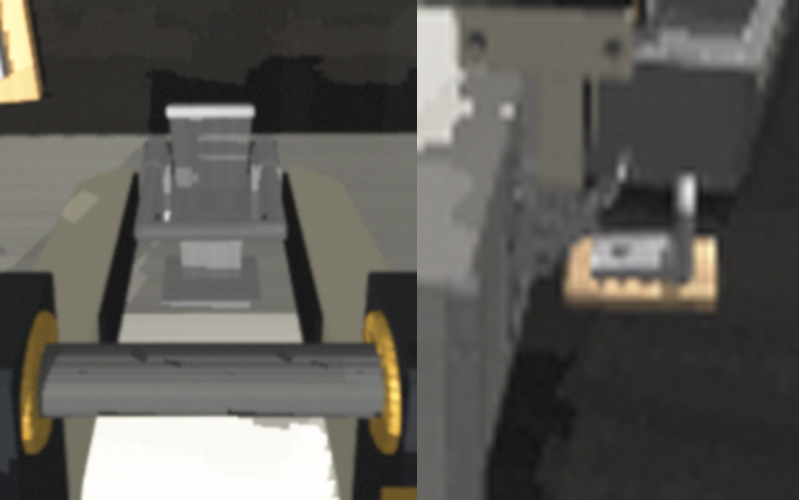

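The loop stands upright: bar at wrist px (321,269), just in front of the keeper at (321,282), with the lever clear behind it. I'll check the bar's height against the lip.

```bash
python3 - <<'E'
from case import *
C=cam('wrist')
def atx(uv,X):
    c,r=ray(C,uv); k=(X/1e3-(c[:2]-F)@cx)/(r[:2]@cx); return toC(c+k*r)
p=lambda x,y:(220+x*200/417,160+y*240/500)
for X in(-30,-26,-23): print('bar',X,atx(p(210,229),X))
for X in(-30,-26,-23): print('bar edges',X,atx(p(136,229),X),atx(p(287,229),X))
print('proj lip',[(np.array(proj(C,toW(c))[0])-[220,160])*[2.085,2.083] for c in [(-18.5,-2,118),(-17,-2,118),(-20,-2,118),(-14.5,-2,110),(0,-2,123)]])
E
```

```text
bar -30 [-30.   -2.4 134.2]
bar -26 [-26.   -2.5 127. ]
bar -23 [-23.   -2.5 121.7]
bar edges -30 [-30.  -19.3 133.9] [-30.   15.  134.4]
bar edges -26 [-26.  -20.1 126.8] [-26.   15.9 127.3]
bar edges -23 [-23.  -20.8 121.4] [-23.   16.5 122. ]
proj lip [array([211.95052078, 237.4114641 ]), array([211.9887931 , 242.64064368]), array([211.91206745, 232.15707829]), array([211.9274078, 235.3366921]), array([212.50166653, 311.96248872])]
```

Call:
step_arm:
  increments:
    - [0.3, 0, 0, -0.01, 0]
    - [0.3, 0, 0, 0, 0]
    - [0.3, -0.016, 0, 0, 0]
    - [0.3, -0.016, 0, 0, 0]
    - [0.3, 0, 0, 0, 0]
    - [0.3, 0, 0, 0, 0]

```text
t: 54.55
ee_pos: [0.4777, -0.0163, 0.1137]
tool_rot: [[-0.996, -0.086, -0.0], [-0.086, 0.996, 0.0], [0.0, 0.0, -1.0]]
ft_force: [-3.4, 0.9, -9.0]
finger_gap: 0.401
grasp_force: 30.0
```

Call:
step_arm:
  increments:
    - [0.3, -0.016, 0, 0, 0]
    - [0.3, -0.012, 0, 0.004, 0]
    - [0.3, 0, 0, 0, 0]
    - [0.3, 0, 0, 0, 0]

```text
t: 54.95
ee_pos: [0.4847, -0.0157, 0.113]
tool_rot: [[-0.996, -0.086, 0.0], [-0.086, 0.996, 0.0], [-0.0, 0.0, -1.0]]
ft_force: [-4.2, 1.3, -7.7]
finger_gap: 0.394
grasp_force: 30.0
```

```bash
python3 - <<'E'
from case import *
o=bot.get_obs();print(toC(o['ee_pos']),o['ft_force'],o['wrist_torque'],o['finger_gap'],o['grasp_force'])
w=snap('wrist','w9.png');C=cam('wrist',o)
cv2.imwrite('pics/c9.png',cv2.resize(w[160:400,220:420],(417,500),interpolation=cv2.INTER_CUBIC)[:,:,::-1])
g=cv2.cvtColor(w,cv2.COLOR_RGB2GRAY)
for u in (290,300,320,340): print(u,g[250:330:2,u].tolist())
print(proj(C,[toW(c) for c in [(-18.5,-2,118),(-17,-2,118),(-14.5,-2,112.5),(-12,-2,118),(-12,-2,122),(0,-2,123)]]).round(1).tolist())
E
```

```text
[-11.2  -3.  113. ] [-4.20004258  1.33106767 -7.70698797] [ 0.21445194  0.75805342 -0.00392262] 0.39356043758558606 29.996550902724266
290 [100, 101, 101, 98, 101, 99, 98, 104, 115, 109, 103, 108, 109, 110, 108, 106, 105, 110, 138, 164, 170, 168, 169, 171, 171, 170, 171, 170, 164, 163, 163, 164, 167, 168, 168, 166, 166, 114, 55, 61]
300 [105, 103, 103, 106, 102, 91, 97, 105, 114, 111, 100, 92, 92, 93, 98, 105, 105, 113, 124, 160, 169, 168, 169, 173, 172, 171, 172, 170, 166, 164, 165, 165, 167, 168, 165, 167, 166, 115, 55, 59]
320 [138, 108, 107, 128, 150, 134, 101, 106, 115, 108, 99, 91, 91, 94, 117, 144, 115, 143, 166, 167, 171, 170, 170, 174, 173, 172, 173, 170, 166, 166, 165, 167, 168, 168, 167, 166, 166, 115, 54, 60]
340 [105, 103, 102, 105, 101, 94, 99, 105, 115, 108, 96, 90, 92, 92, 110, 118, 110, 141, 167, 166, 168, 170, 169, 174, 174, 172, 173, 169, 167, 166, 166, 168, 167, 167, 167, 167, 164, 114, 55, 61]
[[321.5, 247.0], [321.6, 249.6], [321.5, 249.3], [321.6, 258.3], [321.6, 261.9], [321.8, 283.5]]
```

Call:
step_arm:
  increments:
    - [0.3, -0.006, 0, 0.006, 0]
    - [0.3, 0, 0, 0.008, 0]
    - [0.3, 0, 0, 0, 0]
    - [0.3, 0, 0, 0, 0]

```text
t: 55.4
ee_pos: [0.4869, -0.0155, 0.1105]
tool_rot: [[-0.996, -0.086, 0.002], [-0.086, 0.996, 0.0], [-0.002, 0.0, -1.0]]
ft_force: [-5.2, 1.6, -0.7]
finger_gap: 0.394
grasp_force: 31.0
```

```bash
python3 - <<'E'
from case import *
o=bot.get_obs();print(toC(o['ee_pos']),o['ft_force'],o['wrist_torque'],o['finger_gap'],o['grasp_force'])
w=snap('wrist','w10.png')
cv2.imwrite('pics/c10.png',cv2.resize(w[200:320,260:380],(500,500),interpolation=cv2.INTER_CUBIC)[:,:,::-1])
E
```

```text
[ -8.9  -3.  110.5] [-5.15356882  1.64817787 -0.74029659] [ 0.40988797  0.88515478 -0.04689478] 0.3944186391194379 31.04659153148532
```

View pics/c10.png

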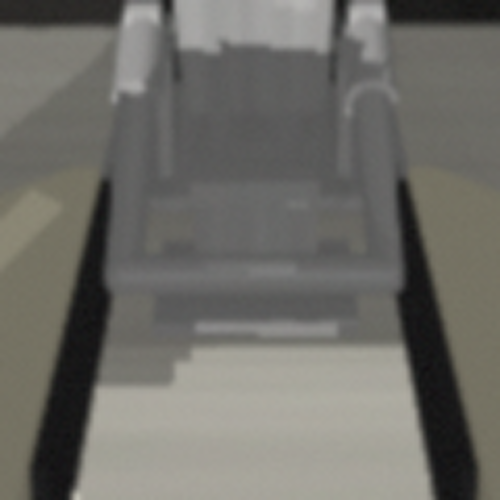

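The bar (crop y 275) lies between the keeper lip and the lid, and it's slack (fz ≈ 0). I'll release and back off upward.

Call:
step_arm:
  increments:
    - [0.42, 0, 0, 0, 0]
    - [0.5, 0, 0, 0, 0]
    - [0.6, 0, 0, 0, 0]
    - [0.65, 0, 0, 0, 0]
    - [0.65, 0, 0, 0, 0]
    - [0.65, 0, 0, -0.05, 0]
    - [0.65, 0, 0, -0.1, 0]
    - [0.65, 0, 0, -0.15, 0]
    - [0.65, 0, 0, -0.1, 0]
    - [0.65, 0, 0, 0, 0]
    - [0, 0, 0, 0, 0]
    - [0, 0, 0, 0, 0]
    - [0, 0, 0, 0, 0]
    - [0, 0, 0, 0, 0]
    - [0, 0, 0, 0, 0]
    - [0, 0, 0, 0, 0]

```text
t: 57.05
ee_pos: [0.486, -0.0156, 0.209]
tool_rot: [[-0.996, -0.086, -0.001], [-0.086, 0.996, 0.0], [0.001, 0.0, -1.0]]
ft_force: [-0.0, 0.4, -0.0]
finger_gap: 0.186
grasp_force: 0.0
```

```bash
python3 - <<'E'
from case import *
o=bot.get_obs();print(toC(o['ee_pos']),o['ft_force'],o['finger_gap'])
w=snap('wrist','w11.png');s=snap('side','s11.png');C=cam('wrist',o)
print(proj(C,[toW(c) for c in [(-18.5,-2.5,118),(-14.5,-2.5,112.5),(-9,-2.5,117),(-50,-2.5,101),(0,-2,123)]]).round(1).tolist())
f=lambda i,x,y,ww,h,W,H:cv2.resize(i[y:y+h,x:x+ww],(W,H),interpolation=cv2.INTER_CUBIC)
cv2.imwrite('pics/c11.png',np.hstack([f(w,250,100,140,150,467,500),f(s,325,165,40,60,333,500)])[:,:,::-1])
E
```

```text
[ -9.9  -3.  209. ] [-0.03821508  0.36834569 -0.01169761] 0.18641281963066292
[[320.5, 192.6], [320.5, 195.4], [320.6, 203.6], [320.2, 149.4], [321.3, 216.8]]
```

View pics/c11.png

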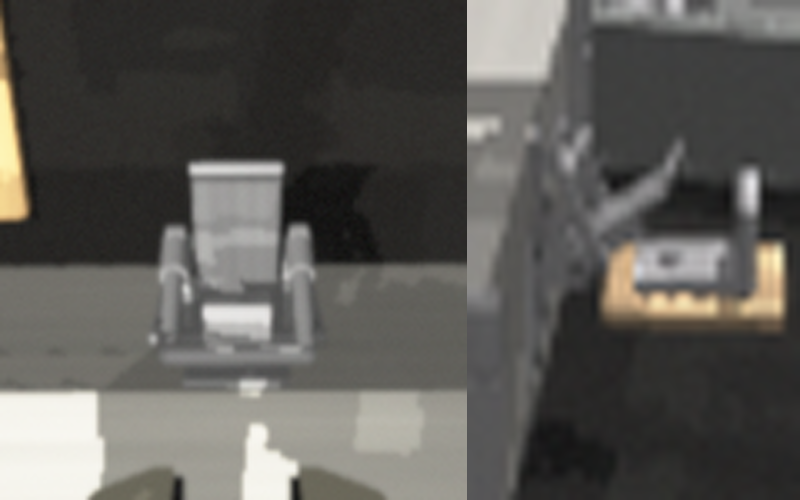

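Wrist view: the loop bar (crop row 354) is behind the keeper lip (320), close to the lid. The lever still stands up, with its end at crop row 165. Next I'll put the closed fingers on the lever and press.

Call:
step_arm:
  increments:
    - [0, 0.136, 0, 0, 0]
    - [0, 0, 0, 0.15, 0]
    - [0, 0, 0, 0.15, 0]
    - [0, 0, 0, 0.056, 0]
    - [0, 0, 0, 0, 0]
    - [0, 0, 0, 0, 0]

```text
t: 57.75
ee_pos: [0.4529, -0.0187, 0.1216]
tool_rot: [[-0.996, -0.086, 0.001], [-0.086, 0.996, -0.0], [-0.001, -0.0, -1.0]]
ft_force: [-0.1, 0.1, 0.5]
finger_gap: 0.007
grasp_force: 0.0
```

Call:
step_arm:
  increments:
    - [0, 0, 0, 0.036, 0]
    - [0, 0, 0, 0.036, 0]
    - [0, 0.004, 0, 0.022, 0]
    - [0, 0.004, 0, 0.022, 0]
    - [0, 0.012, 0, 0.026, 0]
    - [0, 0.012, 0, 0.026, 0]
    - [0, 0, 0, 0, 0]

```text
t: 58.45
ee_pos: [0.4431, -0.0192, 0.0771]
tool_rot: [[-0.996, -0.086, -0.002], [-0.086, 0.996, 0.0], [0.002, 0.0, -1.0]]
ft_force: [-1.2, -0.7, 0.3]
finger_gap: 0.004
grasp_force: 0.0
```

```bash
cat > chk.py <<'E'
from case import *
o=bot.get_obs();print(toC(o['ee_pos']),o['ft_force'].round(1),o['finger_gap'].round(3),o['t'])
E
python3 chk.py
```

```text
Traceback (most recent call last):
  File "chk.py", line 2, in <module>
    o=bot.get_obs();print(toC(o['ee_pos']),o['ft_force'].round(1),o['finger_gap'].round(3),o['t'])
                                                                  ^^^^^^^^^^^^^^^^^^^^^
AttributeError: 'float' object has no attribute 'round'
```

Call:
step_arm:
  increments:
    - [0, 0.012, 0, 0.016, 0]
    - [0, 0.012, 0, 0.016, 0]
    - [0, -0.005, 0, 0.02, 0]
    - [0, -0.005, 0, 0.02, 0]
    - [0, 0, 0, 0, 0]

```text
t: 58.95
ee_pos: [0.4403, -0.0195, 0.0594]
tool_rot: [[-0.996, -0.086, -0.001], [-0.086, 0.996, 0.0], [0.001, 0.0, -1.0]]
ft_force: [0.2, -0.0, -1.3]
finger_gap: 0.004
grasp_force: 0.0
```

Call:
step_arm:
  increments:
    - [0, -0.009, 0, 0.016, 0]
    - [0, -0.009, 0, 0.016, 0]
    - [0, 0, 0, 0, 0]

```text
t: 59.25
ee_pos: [0.4454, -0.0191, 0.0518]
tool_rot: [[-0.996, -0.086, -0.0], [-0.086, 0.996, 0.0], [0.0, 0.0, -1.0]]
ft_force: [0.1, 0.6, 0.0]
finger_gap: 0.007
grasp_force: 0.0
```

```bash
sed -i "s/o\['finger_gap'\].round(3)/o['finger_gap']/" chk.py; python3 chk.py; python3 - <<'E'
from case import *
w=snap('wrist','w12.png');C=cam('wrist');g=cv2.cvtColor(w,cv2.COLOR_RGB2GRAY)
print(proj(C,[toW(c) for c in [(-18.5,-2.5,118),(-14.5,-2.5,112.5),(-14.5,-21,112.5),(-14.5,16,112.5),(0,-2.5,123)]]).round(1).tolist())
for u in(300,320,340):print(g[280:400:3,u].tolist())
E
```

```text
[-50.6  -2.7  51.8] [0.1 0.6 0. ] 0.006808570082466655 59.25
[[321.0, 411.2], [321.0, 406.5], [274.8, 406.9], [367.2, 406.3], [321.3, 461.0]]
[223, 222, 223, 201, 72, 71, 71, 72, 71, 71, 70, 71, 71, 72, 72, 71, 72, 70, 72, 103, 112, 110, 116, 117, 116, 117, 116, 116, 118, 115, 116, 115, 116, 113, 67, 69, 68, 69, 69, 70]
[127, 126, 126, 123, 115, 116, 116, 117, 116, 116, 116, 119, 120, 120, 119, 105, 109, 114, 115, 119, 121, 122, 123, 124, 121, 122, 118, 173, 177, 178, 177, 176, 177, 203, 196, 183, 183, 183, 174, 172]
[223, 223, 223, 200, 71, 71, 72, 71, 72, 71, 72, 72, 72, 73, 72, 69, 64, 66, 71, 104, 112, 112, 115, 116, 116, 116, 117, 116, 116, 117, 116, 117, 113, 71, 69, 69, 68, 68, 154, 169]
```

Call:
step_arm:
  increments:
    - [0, -0.017, 0, 0.008, 0]
    - [0, -0.017, 0, 0.008, 0]
    - [0, 0, 0, 0, 0]

```text
t: 59.6
ee_pos: [0.4539, -0.0184, 0.0479]
tool_rot: [[-0.996, -0.086, -0.0], [-0.086, 0.996, 0.0], [0.0, 0.0, -1.0]]
ft_force: [-2.5, 0.6, -0.8]
finger_gap: 0.004
grasp_force: 0.5
```

Call:
step_arm:
  increments:
    - [0, -0.011, 0, 0, 0]
    - [0, 0, 0, 0, 0]

```text
t: 59.8
ee_pos: [0.4568, -0.0182, 0.0484]
tool_rot: [[-0.996, -0.086, 0.0], [-0.086, 0.996, 0.0], [-0.0, 0.0, -1.0]]
ft_force: [-1.8, 0.1, -1.0]
finger_gap: 0.008
grasp_force: 0.8
```

Call:
step_arm:
  increments:
    - [0, -0.011, 0, 0, 0]
    - [0, 0, 0, 0, 0]

```text
t: 60.0
ee_pos: [0.4595, -0.0179, 0.0484]
tool_rot: [[-0.996, -0.086, 0.0], [-0.086, 0.996, 0.0], [-0.0, -0.0, -1.0]]
ft_force: [-1.3, 0.5, -1.8]
finger_gap: 0.004
grasp_force: 0.9
```

```bash
python3 chk.py
```

```text
[-36.4  -2.9  48.4] [-1.3  0.5 -1.8] 0.0037511287703802985 60.0
```

Call:
step_arm:
  increments:
    - [0, -0.01, 0, 0, 0]
    - [0, 0, 0, 0, 0]

```text
t: 60.2
ee_pos: [0.462, -0.0177, 0.0484]
tool_rot: [[-0.996, -0.086, 0.0], [-0.086, 0.996, 0.0], [-0.0, 0.0, -1.0]]
ft_force: [-2.5, 0.5, -2.1]
finger_gap: 0.009
grasp_force: 1.1
```

Call:
step_arm:
  increments:
    - [0, -0.008, 0, 0, 0]
    - [0, 0, 0, 0, 0]

```text
t: 60.4
ee_pos: [0.4625, -0.0176, 0.0483]
tool_rot: [[-0.996, -0.086, -0.003], [-0.086, 0.996, -0.0], [0.003, 0.0, -1.0]]
ft_force: [-11.8, -1.1, 5.3]
finger_gap: 0.005
grasp_force: 5.8
```

Call:
step_arm:
  increments:
    - [0, -0.006, 0, 0, 0]
    - [0, 0, 0, 0, 0]

```text
t: 60.6
ee_pos: [0.4625, -0.0176, 0.0482]
tool_rot: [[-0.996, -0.086, -0.006], [-0.086, 0.996, -0.0], [0.006, 0.0, -1.0]]
ft_force: [-20.1, -2.2, 14.0]
finger_gap: 0.005
grasp_force: 10.5
```

The hard stop at −33 mm matches the lever fully down. I'll back off, raise the arm and check by measurement, since the viewing budget is used up.

Call:
step_arm:
  increments:
    - [0, 0.06, 0, 0, 0]
    - [0, 0.06, 0, 0, 0]
    - [0, 0, 0, -0.15, 0]
    - [0, 0, 0, -0.15, 0]
    - [0, 0, 0, -0.18, 0]
    - [0, 0, 0, -0.18, 0]
    - [0, -0.15, 0, 0, 0]
    - [0, -0.15, 0, 0, 0]
    - [0, -0.04, 0, 0, 0]
    - [0, 0, 0, 0, 0]
    - [0, 0, 0, 0, 0]

```text
t: 61.7
ee_pos: [0.5195, -0.0127, 0.2132]
tool_rot: [[-0.996, -0.086, -0.001], [-0.086, 0.996, 0.0], [0.001, 0.0, -1.0]]
ft_force: [0.4, 0.3, -0.4]
finger_gap: 0.002
grasp_force: 0.0
```

```bash
python3 chk.py; python3 - <<'E'
from case import *
o=bot.get_obs();w=snap('wrist','w13.png');s=snap('side','s13.png');C=cam('wrist',o)
pts={'lip':(-18.5,-2.5,118),'barL':(-14.5,-21.5,112.5),'barR':(-14.5,16.5,112.5),'pivot':(-18,-2.5,72),'lidfront':(0,-2.5,123),'levertop':(-24.5,-2.5,50),'leverend':(-26,-2.5,20),'oldlever':(-50,-2.5,100)}
for k,v in pts.items(): print(k,proj(C,toW(v))[0].round(1),proj(cam('side'),toW(v))[0].round(1))
g=cv2.cvtColor(w,cv2.COLOR_RGB2GRAY)
u0=int(round(proj(C,toW((-14.5,-2.5,112.5)))[0][0]));v0=int(round(proj(C,toW((-14.5,-2.5,112.5)))[0][1]))
print(u0,v0)
for v in range(v0-64,v0+36,4): print(v,g[v,u0-36:u0+37:4].tolist())
E
```

```text
[ 23.8  -3.2 213.2] [ 0.4  0.3 -0.4] 0.0017213001334821503 61.7
lip [320.5 149.3] [338.5 180.7]
barL [296.5 153.4] [337.9 179.4]
barR [344.5 153.1] [336.5 185.2]
pivot [320.4 141.7] [338.3 194. ]
lidfront [320.6 174.2] [332.4 178.9]
levertop [320.4 131.7] [340.3 200.4]
leverend [320.3 127. ] [340.7 208.8]
oldlever [320.2 106. ] [348.8 186.6]
320 153
89 [39, 39, 38, 38, 39, 45, 45, 44, 39, 38, 39, 38, 38, 34, 35, 34, 33, 35, 35]
93 [37, 40, 37, 37, 40, 44, 45, 44, 43, 37, 38, 37, 35, 33, 35, 35, 33, 32, 36]
97 [39, 40, 38, 37, 40, 40, 40, 41, 41, 40, 41, 39, 31, 35, 33, 33, 34, 33, 38]
101 [38, 37, 40, 38, 39, 39, 37, 41, 40, 38, 40, 38, 34, 34, 33, 35, 31, 35, 40]
105 [38, 37, 36, 38, 40, 37, 38, 39, 35, 39, 37, 36, 33, 33, 36, 34, 34, 32, 39]
109 [39, 38, 37, 38, 40, 45, 43, 44, 38, 38, 38, 35, 35, 34, 34, 35, 36, 34, 40]
113 [36, 37, 38, 40, 37, 42, 41, 40, 36, 38, 39, 32, 35, 35, 34, 32, 31, 38, 36]
117 [36, 41, 39, 39, 38, 38, 39, 37, 40, 41, 37, 33, 33, 34, 36, 33, 36, 38, 34]
121 [37, 41, 37, 40, 39, 37, 37, 39, 38, 42, 42, 38, 35, 35, 34, 38, 36, 36, 39]
125 [39, 39, 40, 40, 3
[... 766 characters left out ...]
01, 107]
161 [106, 105, 105, 104, 102, 113, 109, 193, 202, 201, 202, 198, 89, 79, 101, 104, 103, 99, 107]
165 [102, 103, 103, 152, 151, 148, 147, 192, 200, 201, 197, 196, 86, 86, 112, 125, 102, 103, 103]
169 [107, 108, 107, 108, 108, 106, 93, 122, 130, 129, 126, 124, 92, 93, 100, 106, 106, 107, 107]
173 [110, 107, 104, 109, 110, 136, 165, 150, 171, 169, 170, 169, 152, 161, 114, 108, 107, 111, 115]
177 [216, 214, 237, 237, 230, 228, 227, 209, 208, 208, 209, 208, 208, 207, 207, 207, 207, 206, 206]
181 [243, 242, 242, 242, 242, 241, 242, 236, 213, 213, 212, 213, 213, 213, 212, 214, 215, 216, 211]
185 [244, 244, 244, 244, 245, 245, 245, 242, 233, 233, 233, 221, 221, 222, 221, 217, 240, 238, 217]
```

The lever is down (its end is at row 125–129 where row 127 is expected). The bar is less clear, so I'll look at finer profiles, with ASCII for local detail.

```bash
python3 - <<'E'
from case import *
C=cam('wrist');g=cv2.cvtColor(cv2.imread('pics/w13.png'),6)
for v in range(132,180): print(v,' '.join('%3d'%x for x in g[v,288:354:2]))
for c in [(-14.5,112.5),(-10,115),(-5,114),(-17,122),(-30,110)]: print(c,proj(C,[toW((c[0],y,c[1])) for y in(-21.5,16.5)]).round(1).tolist())
E
```

```text
132  39  40  36  39  35  37  35  37  37  37  40  87  93  92  92  90  91  92  93  92  92  90  51  14  17  22  29  33  35  35  40  36  39
133  40  39  41  40  36  35  35  34  37  35  43  89  93  92  92  91  91  93  92  91  92  90  59  18  16  20  23  33  32  36  37  38  38
134  39  38  41  39  36  36  35  35  34  36  51  95  97  95  97  96  96  98  96  97  97  97  72  21  17  18  22  30  29  37  38  41  39
135  38  39  38  38  35  34  37  36  38  38  70 129 135 126 123 122 122 122 120 123 126 125 103  27  20  19  20  18  25  34  38  38  37
136  38  39  40  38  36  36  39  42  41  48 100 186 196 181 164 163 162 163 162 165 172 168 142  40  41  32  29  19  22  30  30  37  37
137  40  41  37  40  35  36  68  82  69  68 122 213 216 203 179 176 177 178 174 177 182 181 158  59  72  73  80  37  18  25  25  34  40
138  40  38  39  41  37  45 123 140 114  94 129 206 179 173 149 145 146 146 143 146 145 152 156  75 106 123 142  73  20  22  23  32  36
139  39  40  40  39  40  68 158 166 147 133 122 184 124 126 113 110 109 108 105 105 103 120 151  93 135 139 158 104  27  19  21  25  32
140  41  38 
[... 4950 characters left out ...]
3 201 201 201 201 202 201 202 203 203 203 203 201 202 202 201 202 201
177 214 221 237 237 237 238 230 227 228 227 227 222 209 208 208 208 208 208 209 207 208 208 208 206 207 207 207 206 207 206 207 206 206
178 229 233 241 241 241 240 240 239 238 238 239 234 212 211 211 211 210 211 211 211 211 210 211 210 210 208 209 210 210 209 208 208 209
179 240 241 243 243 242 243 242 242 242 242 242 237 218 214 214 214 212 213 213 212 213 212 214 213 212 212 211 212 212 212 211 211 211
(-14.5, 112.5) [[296.6, 153.7], [344.5, 153.3]]
(-10, 115) [[296.5, 159.9], [344.7, 159.6]]
(-5, 114) [[296.8, 165.9], [344.5, 165.5]]
(-17, 122) [[295.6, 152.6], [345.4, 152.2]]
(-30, 110) [[296.2, 133.5], [344.6, 133.1]]
```

Analysis: the bar is at row 143, *in front of* the lip, and the loop slack. The lever's pin friction dragged it off the lip while I pressed. To mend it I'll re-grip the loop, swing it out level and pull, since the pin is below the pivot and so lifts the lever. Then I'll hook it again, pushing the bar well down behind the lip.

Call:
step_arm:
  increments:
    - [0.65, 0.187, 0.003, 0, 0]
    - [0.65, 0, 0, 0, 0]
    - [0.65, 0, 0, 0, 0]
    - [0.65, 0, 0, 0, 0]
    - [0.65, 0, 0, 0, 0]
    - [0.65, 0, 0, 0.15, 0]
    - [0.65, 0, 0, 0.15, 0]
    - [0.65, 0, 0, 0.1, 0]
    - [0.65, 0, 0, 0.06, 0]
    - [0.65, 0, 0, 0, 0]
    - [0.65, 0, 0, 0, 0]

```text
t: 62.9
ee_pos: [0.474, -0.0161, 0.099]
tool_rot: [[-0.996, -0.086, 0.0], [-0.086, 0.996, -0.0], [-0.0, -0.0, -1.0]]
ft_force: [0.2, 1.2, -0.3]
finger_gap: 0.651
grasp_force: 0.0
```

Call:
step_arm:
  increments:
    - [0.55, 0, 0, 0, 0]
    - [0.5, 0, 0, 0, 0]
    - [0.45, 0, 0, 0, 0]
    - [0.42, 0, 0, 0, 0]
    - [0.4, 0, 0, 0, 0]
    - [0.3, 0, 0, 0, 0]
    - [0.3, 0, 0, 0, 0]
    - [0.3, 0, 0, 0, 0]

```text
t: 63.7
ee_pos: [0.4737, -0.0163, 0.0988]
tool_rot: [[-0.996, -0.086, 0.001], [-0.086, 0.996, -0.001], [-0.001, -0.001, -1.0]]
ft_force: [-0.7, -2.8, 3.5]
finger_gap: 0.395
grasp_force: 30.0
```

```bash
python3 chk.py
```

```text
[-22.1  -2.6  98.8] [-0.7 -2.8  3.5] 0.39524588164014796 63.7
```

Call:
step_arm:
  increments:
    - [0.3, 0.0325, 0, 0.011, 0]
    - [0.3, 0.0325, 0, 0.011, 0]
    - [0.3, 0.0245, 0, 0.0205, 0]
    - [0.3, 0.0245, 0, 0.0205, 0]
    - [0.3, 0, 0, 0, 0]

```text
t: 64.2
ee_pos: [0.4435, -0.0187, 0.0813]
tool_rot: [[-0.996, -0.086, -0.002], [-0.086, 0.996, -0.0], [0.002, -0.0, -1.0]]
ft_force: [3.6, -4.2, -0.9]
finger_gap: 0.4
grasp_force: 30.0
```

Call:
step_arm:
  increments:
    - [0.3, 0.016, 0, 0.028, 0]
    - [0.3, 0.016, 0, 0.028, 0]
    - [0.3, 0.005, 0, 0.024, 0]
    - [0.3, 0.005, 0, 0.024, 0]
    - [0.3, 0, 0, 0, 0]

```text
t: 64.7
ee_pos: [0.4333, -0.0195, 0.055]
tool_rot: [[-0.996, -0.086, -0.002], [-0.086, 0.996, -0.0], [0.002, -0.0, -1.0]]
ft_force: [3.1, -5.0, 1.2]
finger_gap: 0.391
grasp_force: 30.0
```

```bash
python3 chk.py
```

```text
[-62.7  -2.1  55. ] [ 3.1 -5.   1.2] 0.39148504183739885 64.7
```

Call:
step_arm:
  increments:
    - [0.3, 0.016, 0, -0.002, 0]
    - [0.3, 0, 0, 0, 0]
    - [0.3, 0.016, 0, -0.006, 0]
    - [0.3, 0, 0, 0, 0]

```text
t: 65.1
ee_pos: [0.4274, -0.0201, 0.0586]
tool_rot: [[-0.996, -0.086, 0.003], [-0.086, 0.996, -0.0], [-0.003, -0.0, -1.0]]
ft_force: [6.7, -3.9, -0.6]
finger_gap: 0.391
grasp_force: 30.0
```

Call:
step_arm:
  increments:
    - [0.3, 0.012, 0, -0.01, 0]
    - [0.3, 0, 0, 0, 0]
    - [0.3, 0.008, 0, -0.014, 0]
    - [0.3, 0, 0, 0, 0]
    - [0.3, 0, 0, 0, 0]

```text
t: 65.6
ee_pos: [0.4226, -0.0206, 0.0645]
tool_rot: [[-0.996, -0.086, 0.003], [-0.086, 0.996, -0.0], [-0.003, -0.0, -1.0]]
ft_force: [9.6, -4.0, -1.7]
finger_gap: 0.392
grasp_force: 30.0
```

```bash
python3 chk.py; python3 - <<'E'
from case import *
o=bot.get_obs();w=snap('wrist','w14.png');C=cam('wrist',o);g=cv2.cvtColor(w,7)
H=toC(o['ee_pos']);print(proj(C,[toW(c) for c in [(-75,-2.5,72),(-60,-2.5,85),(-66,-2.5,72),(-25,-2.5,20),(-45,-2.5,40),(-28,-2.5,72),(0,-2.5,123)]]).round(1).tolist())
for v in range(200,330,3): print(v,' '.join('%3d'%x for x in g[v,284:358:4]))
E
```

```text
[-73.4  -2.1  64.5] [ 9.6 -4.  -1.7] 0.391917082721981 65.6
[[319.0, 259.3], [319.1, 299.0], [319.1, 274.7], [319.9, 288.0], [319.6, 277.9], [319.7, 334.9], [320.0, 469.7]]
200  79  83  81  83  80  82  82  83  86  81  55  68  67  76  79  55  68  73  69
203  82  82  81  83  83  87  84  88  84  81  50  51  49  50  49  52  59  59  50
206  65  63  78  78  88  91  82  86  82  82  51  51  50  50  51  52  61  58  51
209  60  60  62  61  60  62  55  55  69  66  51  50  49  50  49  52  60  60  49
212  63  62  62  61  61  61  50  49  50  50  48  50  48  49  49  48  59  52  50
215  63  62  60  61  59  62  53  48  57  50  50  48  50  50  48  50  59  50  50
218  62  61  60  61  61  61  49  48  55  49  49  49  50  50  49  48  60  52  48
221  63  60  62  62  59  60  48  51  52  49  50  49  49  50  50  52  59  50  47
224  61  62  61  61  61  58  52  53  53  51  49  48  49  49  48  49  61  44  49
227  62  63  62  62  61  61  52  54  50  50  51  48  51  49  50  50  58  49  50
230  63  60  60  61  61  60  49  52  49  49  51  48  49  51  50  48  58  48  49
233  60  62  60  58  62  58  50  49  48  50  52
[... 1892 characters left out ...]
 208 243 239 237 237 240 241 239 241 240 215 213 228 225 194
308 217 230 222 204 212 243 238 237 237 240 241 239 242 239 220 184 228 223 193
311 187 228 222 185 210 243 237 238 237 240 240 239 241 238 218 174 229 220 187
314 207 192 194 184 200 243 238 237 238 240 241 238 242 238 198 202 196 197 193
317 210 230 228 186 195 243 238 238 238 240 240 238 241 239 188 209 231 228 188
320 212 230 230 187 199 242 237 238 238 240 240 239 241 239 192 209 231 227 194
323 204 220 221 178 185 234 228 228 229 231 231 229 231 230 174 193 221 217 183
326 102 102 101 103 100 102 102 101 101 102 104 102 102 101 103 101 101 102 101
329 104 112 115 115 116 116 116 116 116 116 116 115 115 116 116 116 116 116 116
```

It worked: the lever is up, with its sunlit face at rows 267–323 inside the loop, and the bar is at row 263. I'll swing the loop up again.

Call:
step_arm:
  increments:
    - [0.3, -0.0095, 0, -0.032, 0]
    - [0.3, -0.0095, 0, -0.032, 0]
    - [0.3, -0.014, 0, -0.0285, 0]
    - [0.3, -0.014, 0, -0.0285, 0]
    - [0.3, 0, 0, 0, 0]
    - [0.3, 0, 0, 0, 0]

```text
t: 66.25
ee_pos: [0.4319, -0.0196, 0.0934]
tool_rot: [[-0.996, -0.086, -0.003], [-0.086, 0.996, -0.0], [0.003, 0.0, -1.0]]
ft_force: [0.6, -5.2, -1.7]
finger_gap: 0.389
grasp_force: 30.0
```

Call:
step_arm:
  increments:
    - [0.3, -0.0245, 0, -0.02, 0]
    - [0.3, -0.0245, 0, -0.02, 0]
    - [0.3, -0.029, 0, -0.012, 0]
    - [0.3, -0.029, 0, -0.012, 0]
    - [0.3, 0, 0, 0, 0]
    - [0.3, 0, 0, 0, 0]

```text
t: 66.85
ee_pos: [0.4591, -0.0165, 0.11]
tool_rot: [[-0.996, -0.086, -0.002], [-0.086, 0.996, 0.001], [0.001, 0.001, -1.0]]
ft_force: [-0.5, -0.2, -0.9]
finger_gap: 0.303
grasp_force: 0.0
```

Call:
step_arm:
  increments:
    - [0.3, -0.0175, 0, -0.0025, 0]
    - [0.3, -0.0175, 0, -0.0025, 0]
    - [0.3, 0, 0, -0.01, 0]
    - [0.3, 0, 0, 0, 0]
    - [0.3, 0, 0, 0, 0]

```text
t: 67.35
ee_pos: [0.4627, -0.0162, 0.1112]
tool_rot: [[-0.996, -0.086, -0.013], [-0.086, 0.996, 0.001], [0.013, 0.002, -1.0]]
ft_force: [-16.9, -1.6, -0.9]
finger_gap: 0.301
grasp_force: 8.6
```

```bash
python3 chk.py; python3 - <<'E'
from case import *
o=bot.get_obs();w=snap('wrist','w15.png');C=cam('wrist',o);g=cv2.cvtColor(w,7)
print(proj(C,[toW(c) for c in [(-25,-2.5,123),(-18.5,-2.5,118),(-50,-2.5,101),(-60,-2.5,80),(0,-2.5,123)]]).round(1).tolist())
for v in range(190,330,3): print(v,' '.join('%3d'%x for x in g[v,284:358:4]))
E
```

```text
[-33.   -1.5 111.2] [-16.9  -1.6  -0.9] 0.3005150911570436 67.35
[[317.9, 279.9], [318.1, 285.8], [317.7, 219.4], [317.7, 191.9], [318.4, 321.5]]
190  53  53  52  53 111 230 223 225 223 227 213 212 205  84  25  25  27  31  32
193  52  51  52  53 118 236 228 239 236 241 224 227 221  91  25  26  29  32  33
196  50  50  44  45 117 236 227 227 225 230 224 227 222  88  25  26  27  29  30
199  45  45  32  26 110 235 227 226 222 228 222 226 221  87  26  26  23  24  28
202  49  46  26  25 108 235 226 226 222 227 222 226 221  87  25  27  24  25  28
205  46  46  25  26  89 234 226 225 221 227 222 239 235  93  26  25  24  29  31
208  46  46  26  25  85 232 225 224 221 225 221 248 243  97  26  25  25  30  29
211  43  47  28  28  81 232 224 185 130 148 180 224 169  64  25  25  27  31  30
214  46  46  26  23  79 231 224 144 110 115 111 117 113  55  25  26  27  29  31
217  44  45  36  26  72 230 223 144 109 114 113 116 112  56  26  25  25  28  30
220  47  47  41  25  54 221 217 130 109 113 111 115 110  56  27  27  26  29  32
223  47  47  32  25  38 117 111 110 110 113 111 114 120  56  28  24  26  3
[... 2105 characters left out ...]
  97 101 107 110 108 111 108 106 105  97  96 112 111  42  23
307  23  35 129 102  98  98  98  99  97  97  96  98  97  97  98 113 112  59  24
310  28  46 117  98  96  96  95  97  96  97  96  97  94  95  95 114 114  76  26
313  26  65 115  98  98  97  98  97  98  99  98  99 100  97  96 115 112  92  25
316  22  71 115 107 107 104 110 111 108 111 109 111 109 108 108 114 113 103  27
319  25  88 112 120 120 119 141 140 139 140 140 143 142 110 111 111 112 106  26
322  25 108 119 118 120 120 121 119 121 120 124 125 124 125 124 124 124 123  22
325  51  68  72  72  73  72  72  72  73  72  72  72  71  72  71  71  72  71  52
328  65  63  58  65  63  64  65  65  64  65  63  61  62  65  66  64  64  64  63
```

The grip slackened on the way (opening 0.30) and the loop slipped. It stands just in front of the lip, with the fingers pressing it from the front. I'll back off, open, re-centre and re-grip.

Call:
step_arm:
  increments:
    - [0.3, 0.02, 0, 0, 0]
    - [0.3, 0.02, 0, 0, 0]
    - [0.65, 0, 0, 0, 0]
    - [0.65, 0, 0, 0, 0]
    - [0.65, 0, 0, 0, 0]
    - [0.65, 0, 0, 0, 0]
    - [0.65, 0, 0, 0, 0]
    - [0.65, 0, 0, 0, 0]

```text
t: 68.2
ee_pos: [0.4588, -0.0173, 0.1147]
tool_rot: [[-0.996, -0.086, 0.0], [-0.086, 0.996, -0.0], [-0.0, -0.0, -1.0]]
ft_force: [-0.3, -0.9, -0.5]
finger_gap: 0.649
grasp_force: 0.0
```

```bash
python3 chk.py; python3 - <<'E'
from case import *
o=bot.get_obs();w=snap('wrist','w16.png');C=cam('wrist',o);g=cv2.cvtColor(w,7)
print(proj(C,[toW(c) for c in [(-25,-21.5,121),(-25,16.5,121),(-18.5,-2.5,118),(-50,-2.5,101),(0,-2.5,123)]]).round(1).tolist())
for v in range(224,330,3): print(v,' '.join('%3d'%x for x in g[v,280:362:4]))
E
```

```text
[-37.1  -2.1 114.7] [-0.3 -0.9 -0.5] 0.6494000874950348 68.2
[[283.8, 281.5], [354.9, 281.0], [319.4, 288.8], [319.0, 223.8], [319.7, 323.4]]
224  46  46  46  45  28  23 158 166 158 159 160 158 162 158 119  23  26  25  25  27  23
227  46  45  45  43  28  26 158 165 159 159 160 160 162 157 113  28  24  27  26  23  23
230  44  44  45  41  26  27 151 165 158 158 161 135 141 139  96  24  29  25  26  24  25
233  57  55  52  91  93  45 109 120 114 116 118 111 111 110  85  65  95  64  44  44  42
236 129 128 120 108 103  64 110 113 107 108 109 110 111 109  91  80 100  92 112 112 113
239 133 133 124  96 101  82 148 158 152 119 110 110 111 110  91  93  98  97 112 112 111
242 131 133 112  95  98  98 150 164 147 112 109 110 110 109 105  94  98  99 112 113 112
245 133 122 109  99  98  94 149 164 144 108 110 111 111 110 105  94  98  99 113 114 113
248 134 115 115 122 104  96 145 164 118 107 109 109 110 110  95  98 101 105 113 115 114
251 119 115 131  98  98 104 142 164 121 109 110 110 110 111  88 123  95 100 119 113 115
254 112 113 114  98 100 145 142 164 152 109 108 110 112 109  90 151  96 100 11
[... 1509 characters left out ...]
 110 112 110 110 110  96  96  97  97  97  97  96  97  95  95  96 110 110 109 110 110
311 112 113 114 113 112  97  95  95  97  95  96  96  95  94  95  94 112 111 112 113 113
314 112 112 113 114 111  98  96  97  98  95  96  96  96  96  97  95 112 111 113 111 113
317 111 111 111 112 107  99 100 100 101 100 103 104 102 104 102 101 112 112 112 111 111
320 111 110 109 110 111 118 118 138 138 138 138 138 139 141 141 110 109 111 110 110 111
323 104 103 104 104 103 103 103 104 104 103 104 105 104 103 102 105 104 104 105 103 104
326  58  58  57  57  58  58  57  56  59  56  57  56  58  57  57  56  55  59  58  58  57
329  68  66  64  65  67  66  66  67  67  66  65  55  62  65  66  66  67  66  66  66  67
```

Call:
step_arm:
  increments:
    - [0.65, -0.028, 0, 0.025, 0]
    - [0.65, -0.028, 0, 0.025, 0]
    - [0.65, 0, 0, 0, 0]
    - [0.55, 0, 0, 0, 0]
    - [0.5, 0, 0, 0, 0]
    - [0.45, 0, 0, 0, 0]
    - [0.42, 0, 0, 0, 0]
    - [0.4, 0, 0, 0, 0]
    - [0.2, 0, 0, 0, 0]
    - [0.2, 0, 0, 0, 0]
    - [0.2, 0, 0, 0, 0]

```text
t: 69.35
ee_pos: [0.4728, -0.0164, 0.1024]
tool_rot: [[-0.996, -0.086, 0.0], [-0.086, 0.996, -0.001], [-0.0, -0.001, -1.0]]
ft_force: [-0.6, -2.4, 2.8]
finger_gap: 0.394
grasp_force: 30.0
```

Call:
step_arm:
  increments:
    - [0.2, 0.006, 0, -0.012, 0]
    - [0.2, 0, 0, -0.012, 0]
    - [0.2, 0, 0, -0.012, 0]
    - [0.2, 0, 0, 0, 0]
    - [0.2, 0, 0, 0, 0]

```text
t: 69.85
ee_pos: [0.4707, -0.0165, 0.1104]
tool_rot: [[-0.996, -0.086, -0.001], [-0.086, 0.996, -0.0], [0.001, -0.0, -1.0]]
ft_force: [3.2, -4.4, -5.9]
finger_gap: 0.395
grasp_force: 30.0
```

```bash
python3 chk.py; cat > bar.py <<'E'
from case import *
import sys
# bar row (vertical profile beside the keeper) and width in the wrist view
o=bot.get_obs();w=snap('wrist',sys.argv[1]);C=cam('wrist',o);g=cv2.cvtColor(w,7)
print('TCP',toC(o['ee_pos']),'lip,lidfront,bar@lip+:',proj(C,[toW(c) for c in [(-20,-2.5,118),(0,-2.5,123),(-23,-2.5,121),(-12,-2.5,116)]]).round(1).tolist())
a,b=int(sys.argv[2]),int(sys.argv[3])
for v in range(a,b,2): print(v,' '.join('%3d'%x for x in g[v,280:362:4]))
E
python3 bar.py w17.png 240 312
```

```text
[-25.1  -2.5 110.4] [ 3.2 -4.4 -5.9] 0.39487764421833543 69.85
TCP [-25.1  -2.5 110.4] lip,lidfront,bar@lip+: [[319.8, 270.8], [320.1, 309.5], [319.7, 268.6], [319.9, 282.3]]
240 118 115 103  99 102 138 120 123 101 102 102 103 103 104 102 136 104  97 125 114 120
242 122  93 100 101 102 138 132 139 119 103 104 103 103 103  99 137 113 100 113  91 122
244 120  47  98  99 104 146 132 141 133 104 104 103 102 104 101 138 111  97 101  39 119
246 121  32  96  99 103 151 128 139 130 104 102 103 104 104 100 140 100  97  99  35 119
248 119  25  96 100 103 151 116 125 106 103 102 102 104 102  98 145  98  97  99  30 110
250 118  26  97  98  99 149 100 101 101  99  97  98 101  99  98 145  98  97  99  29 104
252 109  24  96  99  98 133  96  94  99  95  95  97  96  94  95 115  98  96  98  27  81
254 103  25  96  98  98 109  97  93  98  94  94  97  99  93  95 109  98  96 101  31  64
256  81  27  98  96  99 109  95  95  98  94  94  95  99  93  94 108  99  95  99  35  43
258  64  29  97  95  99 107  96  94  97  95  94  97 100  95  95 108  97  95  99  41  33
260  46  35 100  95  97 120  98  95  97  94  
[... 1542 characters left out ...]
  30 134 115 112 109  96  96  97  96  97  97  97  96  95  96  96 110 112 113 113  45
298  38 131 115 115 110  96  97  97  95  96  97  95  95  95  95  95 109 113 113 114  64
300  53 121 114 115 109  98  97  97  97  97  97  96  98  97  97  96 104 114 114 114  78
302  69 113 113 114 106  99  98  99  99  98  98  96  98  97  98  98 103 112 113 114  93
304  79 112 112 113 118 120 123 122 123 124 122 123 122 124 121 106 110 114 113 112 104
306  82 111 111 111 116 124 138 138 138 138 142 148 148 147 146 109 110 111 112 111 105
308 100 109 109 112 110 109 110 111 112 112 115 119 121 119 120 111 113 113 111 111 110
310 124 133 133 133 133 133 134 138 142 141 142 141 141 141 143 141 141 140 139 141 139
```

Call:
step_arm:
  increments:
    - [0.2, 0, 0, -0.008, 0]
    - [0.2, 0, 0, -0.006, 0]
    - [0.2, 0, 0, 0, 0]
    - [0.2, -0.012, 0, 0, 0]
    - [0.2, -0.012, 0, 0, 0]
    - [0.2, 0, 0, 0, 0]
    - [0.2, 0, 0, 0, 0]

```text
t: 70.6
ee_pos: [0.4747, -0.0158, 0.1126]
tool_rot: [[-0.996, -0.086, -0.006], [-0.086, 0.996, -0.0], [0.006, 0.0, -1.0]]
ft_force: [-3.8, -5.6, -11.2]
finger_gap: 0.395
grasp_force: 30.0
```

```bash
python3 chk.py; python3 bar.py w18.png 250 306
```

```text
[-21.1  -2.2 112.6] [ -3.8  -5.6 -11.2] 0.3952817436541085 70.6
TCP [-21.1  -2.2 112.6] lip,lidfront,bar@lip+: [[319.3, 261.8], [319.6, 300.4], [319.2, 259.4], [319.4, 273.5]]
250 117  25  97  97  97 103  96  95  96  94  92  96  97  92  94 108  95  96  98  29 103
252 109  27  97  97  98 103  96  93  97  94  95  96  97  94  96 109  96  96 100  26  81
254 103  25  98  95  97 104  95  94  96  94  98  97  94  97  94 108  92  97  98  28  64
256  82  29  99  95  91 108  95  95  96  95  98  95  95  96  93 110  85  97  99  28  44
258  61  32  99  92  91 103  95  95  95  96  96  94  95  95  95 102  85  96 100  31  31
260  47  31  99  92  94  95  96  98  98  97  96  97  98  97  95  92  95  95 101  39  25
262  32  47 101  94 104  96  97  98 100 100  99 100 101  99  95  94  95  96  99  51  24
264  28  53  98  98 172 108 107 108 108 106 107 106 107 106 105 102 104  95  99  58  25
266  28  61 100  98 120 103  99 103 102 104 101 103 102 102 104 102 102 102 103  70  23
268  23  72 107 107 106 107 107 119 121 120 121 123 121 122 122 107 108 112 114  89  25
270  22  85 117 117 118 117 119 131 142 144 
[... 839 characters left out ...]
  21 107 113 114 104  93  96  95  96  95  94  93  95  95  93  95 111 113 113 112  27
292  27 110 114 111 103  96  97  98  97  95  96  96  97  95  97  96 109 113 113 112  30
294  27 113 113 112 103  99  99 101  99  99  99 100 100 103 103  99 111 112 112 112  38
296  27 110 109 110 130 142 142 141 141 140 142 142 141 142 143 108 118 111 112 111  45
298  34 109 109 109 112 116 118 116 118 122 138 137 137 137 137 108 110 108 110 110  61
300  46 114 114 114 114 115 114 114 115 118 121 119 120 120 120 118 117 118 118 117  81
302  85 164 164 165 164 164 163 164 165 165 166 166 165 166 166 165 165 163 163 163 133
304 105 167 168 168 168 168 169 168 170 169 170 170 170 169 168 169 168 169 168 169 154
```

Call:
step_arm:
  increments:
    - [0.2, -0.014, 0, 0, 0]
    - [0.2, -0.014, 0, 0, 0]
    - [0.2, 0, 0, 0, 0]
    - [0.2, 0, 0, 0, 0]

```text
t: 71.05
ee_pos: [0.4819, -0.0152, 0.1129]
tool_rot: [[-0.996, -0.086, -0.006], [-0.086, 0.996, -0.0], [0.005, 0.0, -1.0]]
ft_force: [-3.5, -4.6, -10.5]
finger_gap: 0.396
grasp_force: 30.0
```

```bash
python3 chk.py; python3 bar.py w19.png 244 296
```

```text
[-13.9  -2.2 112.9] [ -3.5  -4.6 -10.5] 0.39643021750910845 71.05
TCP [-13.9  -2.2 112.9] lip,lidfront,bar@lip+: [[319.2, 249.2], [319.5, 288.1], [319.1, 246.4], [319.3, 261.2]]
244 118  47  98  98  94 102  93  94  95  94  95  95  93  93  93 106  94  98  99  34 117
246 117  32  97  97  94 102  94  94  95  94  94  94  95  93  93 106  90  97  98  26 115
248 117  25  99  97  93  99  95  95  95  95  95  96  95  97  92  97  89  97  99  25 110
250 114  27  99  95  93  95  98 103 114 127 127 128 127 126  93  91  95  97 101  26 102
252 108  25  99  95  95  96 104 122 154 156 158 156 155 155  97  95  98  97  99  24  85
254 100  26 100  97 105 109 108 117 139 141 153 152 150 150 108 105 109  96  99  32  63
256  87  32 102  95 104 105 105 108 114 114 118 116 115 116 106 105 105  95 103  36  47
258  63  34 100  97 104 104 104 107 151 144 134 130 130 129 107 106 106  97 101  44  38
260  46  39 101  96 106 106 107 110 152 150 153 150 148 150 106 105 105  97 100  50  26
262  35  49 100  95 100 100 100 104 118 118 119 116 115 117 100 101  99  98 101  57  26
264  26  60 103 102 102 101 103 107 109 11
[... 665 characters left out ...]
  23  46 111 111  98  96  96  95  95  94  95  95  95  95  94  94 107 110 110  80  22
282  25  64 110 111  96  94  96 104 103 104 103 105 101 102 102  99 106 110 110  99  24
284  23  72 107 108 106 105 107 141 142 141 143 144 143 141 142 106 107 108 109 101  27
286  22  84 107 107 106 108 106 114 115 115 135 134 134 134 135 107 107 109 108 103  22
288  21 107 120 119 119 119 117 118 120 119 119 118 120 119 124 123 124 124 125 124  26
290  25 154 163 164 163 165 165 164 163 164 164 165 164 163 165 166 164 166 164 165  25
292  22 163 167 167 168 166 168 167 168 167 168 169 167 167 165 166 167 167 166 165  32
294  28 171 172 171 170 170 171 171 172 172 173 173 172 172 172 172 170 170 170 171  48
```

The bar (row 267) is now behind the lip (rows 250–256). I'll push it well down into the keeper.

Call:
step_arm:
  increments:
    - [0.2, 0, 0, 0.01, 0]
    - [0.2, 0, 0, 0.01, 0]
    - [0.2, 0, 0, 0.01, 0]
    - [0.2, 0, 0, 0, 0]
    - [0.2, 0, 0, 0, 0]

```text
t: 71.6
ee_pos: [0.4849, -0.0152, 0.1082]
tool_rot: [[-0.996, -0.086, 0.002], [-0.086, 0.996, -0.0], [-0.002, -0.0, -1.0]]
ft_force: [-1.1, -3.8, 4.7]
finger_gap: 0.395
grasp_force: 30.0
```

```bash
python3 chk.py; python3 bar.py w20.png 230 300
```

```text
[-10.9  -2.5 108.2] [-1.1 -3.8  4.7] 0.3951251820057852 71.6
TCP [-10.9  -2.5 108.2] lip,lidfront,bar@lip+: [[319.6, 248.0], [319.9, 288.1], [319.5, 245.2], [319.7, 260.4]]
230 108 108  94 100  98  94  99  99  96  99  97  98  98  99  95 124 104 100  96 107 108
232 107 107  96 100  97  96  94  93  94  91  93  93  93  93  92 108  99 102  97 107 107
234 109 109  96  99  96  96  93  90  93  88  91  93  94  89  91  97  94 102  98 107 108
236 109 106  96 100  95  97  92  91  92  90  90  93  95  90  92  97  94 102  97 106 109
238 107 102  97  99  96  98  92  90  94  92  90  93  93  90  91  97  93 102 101 102 109
240 113  99  97  98  94  97  92  91  93  92  93  92  91  93  90  98  94 100 100  97 113
242 114  82  98  97  95  97  91  92  94  91  93  92  92  92  92  99  94 101 101  79 116
244 115  44  98  96  94 101  93  92  92  92  92  91  92  92  91 100  93 102  99  35 115
246 115  30  98  96  94  98  94  94  92  92  92  93  93  94  90  98  93 100 101  29 113
248 116  28  98  97  89  92  93  96  94  94  95  93  95  95  92  89  93  98 102  26 108
250 114  26  99  95  90  94 100 106 106 106 105
[... 1452 characters left out ...]
  21  71 108 106 104 103 104 140 139 139 140 140 142 141 141 115 105 107 108 100  23
286  23  85 105 105 104 104 106 113 114 113 128 133 133 131 131 111 106 107 106 104  24
288  22  96 109 106 108 108 109 117 118 117 118 119 118 118 117 118 121 123 122 121  27
290  22 112 119 117 119 117 131 161 161 162 162 162 161 163 161 162 162 161 162 162  26
292  24 113 118 116 117 122 145 164 164 165 165 165 165 165 165 165 165 165 163 163  31
294  25 136 123 124 125 146 169 169 169 168 170 169 168 168 168 168 167 169 167 169  48
296  34 166 162 161 162 167 169 169 170 170 171 170 170 170 170 170 170 167 168 169  62
298  43 168 168 168 169 168 168 168 169 169 170 168 168 170 169 168 168 169 169 169  92
```

Call:
step_arm:
  increments:
    - [0.2, 0.004, 0, 0.008, 0]
    - [0.2, 0, 0, 0.008, 0]
    - [0.2, 0, 0, 0.004, 0]
    - [0.2, 0, 0, 0, 0]
    - [0.2, 0, 0, 0, 0]

```text
t: 72.15
ee_pos: [0.4834, -0.0153, 0.1025]
tool_rot: [[-0.996, -0.086, 0.001], [-0.086, 0.996, -0.0], [-0.001, -0.0, -1.0]]
ft_force: [-1.5, -4.2, 2.7]
finger_gap: 0.394
grasp_force: 30.0
```

```bash
python3 chk.py; python3 bar.py w21.png 240 280
```

```text
[-12.4  -2.5 102.5] [-1.5 -4.2  2.7] 0.39364247586890144 72.15
TCP [-12.4  -2.5 102.5] lip,lidfront,bar@lip+: [[319.6, 256.0], [319.9, 297.2], [319.5, 253.2], [319.7, 268.5]]
240 116 109  97  98 102  92  93  93  94  90  91  93  94  91  90  93  98 101  99 104 113
242 115  87  98  99 101  92  93  92  93  90  90  93  95  91  92  94  98  98 100  81 116
244 115  43  98  98  99  92  93  92  93  89  89  93  94  89  92  92  96  98 101  37 115
246 115  30  99  98  97  92  93  92  94  92  93  93  94  92  91  95  97 100 101  30 114
248 114  24  99  98  97  94  93  92  94  93  94  93  93  91  90  96  97  99 103  26 108
250 114  27 100  97  96  95  94  92  93  93  93  92  93  92  92  97  97  99 101  32 100
252 108  25 100  96  93  97  94  93  91  92  91  93  93  92  91  96  95  98 102  34  83
254  99  29 100  96  91  93  95  94  95  94  93  94  95  95  92  92  92  96 101  41  64
256  81  30  99  95  90  93  95  96  94  97  96  94  96  96  95  92  92 100 101  51  47
258  61  35 100  95  97 100 105 106 105 106 106 107 106 106 102  98  98  98 100  56  31
260  45  45 100  95 105 107 112 113 113 109 107 108 108 108 106 103 108  99 104  63  24
262  32  47 100  92  99 101 124 129 129 107 106 106 106 107 100  96  99  96 103  70  26
264  26  56 100  99  98  98 100 101 100 102 106 105 105 104 104 103 104 103 106  82  25
266  24  62 105 107 104 107 106 106 107 107 113 114 115 121 121 121 125 126 125  96  25
268  23  63 116 117 115 116 117 116 117 116 117 117 119 119 121 123 132 133 132  97  24
270  22  61 109 109 109 109 109 110 108 108 108 108 110 108 109 107 108 108 108  72  23
272  22  42 105 103 101  97  99 106 118 118 120 118 119 117  98  96 103 107 106  37  24
274  25  25 110 111 103  91  94 110 131 144 147 144 144 141  98  92 106 111 110  39  23
276  24  30 109 113 102  94  94 104 106 111 115 113 111 112  98  93 101 108 109  52  25
278  23  37 109 109  99  93  94 103 105 105 106 105 107 105  95  91 100 108 106  67  23
```

The bar is down in the keeper (z ≈ 112, lip rows 258–262 in front of it) and slack. I'll release and check it.

Call:
step_arm:
  increments:
    - [0.42, 0, 0, 0, 0]
    - [0.5, 0, 0, 0, 0]
    - [0.6, 0, 0, 0, 0]
    - [0.65, 0, 0, 0, 0]
    - [0.65, 0, 0, 0, 0]
    - [0.65, 0, 0, -0.03, 0]
    - [0.65, 0, 0, -0.08, 0]
    - [0.65, 0, 0, -0.15, 0]
    - [0.65, 0, 0, -0.15, 0]
    - [0.65, 0, 0, 0, 0]
    - [0, 0, 0, 0, 0]
    - [0, 0, 0, 0, 0]
    - [0, 0, 0, 0, 0]
    - [0, 0, 0, 0, 0]
    - [0, 0, 0, 0, 0]
    - [0, 0, 0, 0, 0]

```text
t: 73.8
ee_pos: [0.4828, -0.0151, 0.2042]
tool_rot: [[-0.996, -0.086, -0.001], [-0.086, 0.996, 0.0], [0.001, 0.0, -1.0]]
ft_force: [0.6, -1.1, -1.2]
finger_gap: 0.184
grasp_force: 0.0
```

```bash
python3 chk.py; python3 bar.py w22.png 120 226; python3 - <<'E'
from case import *
C=cam('wrist');print(proj(C,[toW(c) for c in [(-14.5,-21.5,112.5),(-14.5,16.5,112.5),(-11,-2.5,112.5),(-69,-2.5,83),(-62,-2.5,98)]]).round(1).tolist())
E
```

```text
[-12.9  -2.3 204.2] [ 0.6 -1.1 -1.2] 0.18432032287529657 73.8
TCP [-12.9  -2.3 204.2] lip,lidfront,bar@lip+: [[319.6, 196.3], [319.8, 222.6], [319.5, 193.7], [319.6, 205.2]]
120  40  41  40  41  43  42  42  41  42  40  41  42  41  37  38  36  35  36  38  41  41
122  42  43  46  45  45  42  41  41  41  39  39  42  39  38  38  36  35  38  39  38  43
124  42  43  48  47  49  45  42  60  72  71  71  73  70  52  38  37  38  37  44  41  39
126  41  46  46  47  50  47  46 163 182 182 181 181 182 127  34  37  38  41  45  41  42
128  41  44  48  48  47  49  44 181 182 181 179 178 177 136  39  36  37  43  48  44  45
130  47  47  47  46  48  46  44 168 169 169 168 166 166 128  36  34  35  43  44  47  49
132  47  46  47  50  47  48  45 168 169 167 167 167 166 119  24  23  24  29  32  47  48
134  47  48  46  45  46  47  45 161 167 167 166 167 166 109  22  25  29  26  31  45  47
136  46  47  48  46  46  48  44 159 168 166 165 167 165 104  19  21  25  26  38  47  46
138  47  47  47  45  48  46  40 208 217 215 215 210 208 122  20  22  21  25  45  45  45
140  45  46  44  47  46  49  44 231 229 226 22
[... 3118 characters left out ...]
 95
212 113 112 123  98  98  98  94  82 100 100 100 126 185  89 100  98  99  99  96  98  98
214 114 114 105  96  97  96  90  82  91  94  93 118 169  93  95  96  96  95  97  98  96
216 113 111  96  96  96  96  87  83  84  83  82  92 108  85  90  96  96  95  96  95  96
218 115 103  97  99  98  98  90  86  86  86  86  84  85  86  91  96  97  97  98  96  98
220 112  96  97  96  98  96 117 118 118 117 119 120 118 115  97  95  97  96  97  96  98
222 103 102 101 100 101 100 109 109 110 109 118 122 123 117 103 104 104 102 105 107 115
224 144 145 144 144 144 145 151 151 150 150 151 150 150 150 149 148 150 148 147 148 169
[[295.9, 200.8], [343.4, 200.4], [319.7, 204.8], [319.2, 127.5], [319.2, 138.4]]
```

The bar (row 205) sits behind the lip (rows 197–201), and the lever sticks straight out with its end at row 125. Now I'll press the lever.

Call:
step_arm:
  increments:
    - [0, 0.164, 0, 0, 0]
    - [0, 0, 0, 0.16, 0]
    - [0, 0, 0, 0.16, 0]
    - [0, 0, 0, 0.1, 0]
    - [0, 0, 0, 0.05, 0]
    - [0, 0, 0, 0, 0]
    - [0, 0.006, 0, 0.016, 0]
    - [0, 0.006, 0, 0.016, 0]
    - [0, 0.006, 0, 0.016, 0]
    - [0, 0, 0, 0.016, 0]
    - [0, 0, 0, 0, 0]

```text
t: 74.95
ee_pos: [0.4377, -0.0191, 0.071]
tool_rot: [[-0.996, -0.086, -0.0], [-0.086, 0.996, -0.0], [0.0, -0.0, -1.0]]
ft_force: [-0.6, -0.2, 0.1]
finger_gap: 0.005
grasp_force: 0.1
```

```bash
python3 chk.py; python3 - <<'E'
from case import *
C=cam('wrist');print(proj(C,[toW(c) for c in [(-14.5,-2.5,112.5),(-20,-2.5,118),(0,-2.5,123)]]).round(1).tolist())
E
python3 bar.py w23.png 330 398
```

```text
[-58.3  -2.   71. ] [-0.6 -0.2  0.1] 0.005118491800695523 74.95
[[319.5, 383.0], [319.3, 383.3], [319.7, 428.9]]
TCP [-58.3  -2.   71. ] lip,lidfront,bar@lip+: [[319.3, 383.3], [319.7, 428.9], [319.2, 383.5], [319.5, 393.8]]
330  60  57  59  58  63  62  63  62  92 151  99 165 210  64  62  64  63  61  60  59  58
332  64  62  63  62  61  63  62  63  90 161 106 165 200  64  64  65  63  62  63  63  61
334  64  61  62  63  64  64  63  64  92 163 103 177 211  64  63  63  63  62  63  64  63
336  72  73  73  69  72  72  71  73  95 153 106 175 221  73  75  74  75  73  73  74  74
338  98 100  99  99  98  98  98  98 108 154 107 185 228  98 103 104 104 106 104 104 105
340  99  99  99 100  99 100  99  98 109 152 108 162 220 100 100  99 101 100 104 105 107
342  99 100  99  99 100 101  99  99 111 153 109 177 230  98  98  99  99 100  99  99 101
344  99 100 101  99  99 100 100  98 113 157 110 187 241 100 100 100  99  99  98  99 100
346 100 105 102 103 102 102 103 103 114 155 110 176 239 103 102 101 102 103 101 102 102
348 104 105 105 103 104 105 103 104 115 158 110 220 240 104 102 106 105 103 105 104
[... 1416 characters left out ...]
  60  59  60  61  62  61  61  60  58 170 166 165  61  68  61  60  60  60  61  61  59
384  59  61  60  62  60  61  60  61  59 210 213 214  59  61  59  60  60  60  61  62  58
386  60  61  60  61  60  62  60  60  59 231 234 234  60  57  61  61  62  60  59  62  60
388  61  61  60  60  59  61  61  60  59 230 234 234  61  61  59  59  56  61  60  60  61
390  60  63  61  60  60  62  59  60  60 228 233 232  59  61  62  60  59  59  60  62  59
392  61  61  61  61  61  60  60  60  60 247 234 230  67  67  67  66  66  67  67  67  68
394  61  61  61  62  62  61  61  60  60 255 213 172 138 137 139 137 137 137 137 136 136
396  59  61  61  61  60  60  60  60  59 254 197 151 152 151 151 152 150 151 150 150 150
```

Call:
step_arm:
  increments:
    - [0, -0.005, 0, 0.02, 0]
    - [0, -0.005, 0, 0.02, 0]
    - [0, 0, 0, 0, 0]

```text
t: 75.3
ee_pos: [0.44, -0.0188, 0.0604]
tool_rot: [[-0.996, -0.086, -0.001], [-0.086, 0.996, 0.0], [0.001, 0.0, -1.0]]
ft_force: [-0.0, 0.3, 0.3]
finger_gap: 0.003
grasp_force: 0.1
```

Call:
step_arm:
  increments:
    - [0, -0.009, 0, 0.018, 0]
    - [0, -0.009, 0, 0.018, 0]
    - [0, 0, 0, 0, 0]

```text
t: 75.6
ee_pos: [0.4448, -0.0184, 0.0515]
tool_rot: [[-0.996, -0.086, -0.0], [-0.086, 0.996, 0.0], [0.0, 0.0, -1.0]]
ft_force: [-0.1, -0.8, 0.6]
finger_gap: 0.003
grasp_force: 0.1
```

Call:
step_arm:
  increments:
    - [0, -0.017, 0, 0.008, 0]
    - [0, -0.015, 0, 0.006, 0]
    - [0, 0, 0, 0, 0]

```text
t: 75.9
ee_pos: [0.452, -0.0176, 0.0477]
tool_rot: [[-0.996, -0.086, -0.002], [-0.086, 0.996, 0.0], [0.002, 0.0, -1.0]]
ft_force: [-2.5, -0.4, -2.5]
finger_gap: 0.004
grasp_force: 1.1
```

```bash
python3 chk.py
```

```text
[-43.8  -1.9  47.7] [-2.5 -0.4 -2.5] 0.004474459717976853 75.9
```

Call:
step_arm:
  increments:
    - [0, -0.012, 0, 0, 0]
    - [0, 0, 0, 0, 0]

```text
t: 76.1
ee_pos: [0.4558, -0.0175, 0.0485]
tool_rot: [[-0.996, -0.086, -0.0], [-0.086, 0.996, 0.0], [0.0, 0.0, -1.0]]
ft_force: [-2.5, -0.6, -1.0]
finger_gap: 0.003
grasp_force: 1.1
```

Call:
step_arm:
  increments:
    - [0, -0.012, 0, 0, 0]
    - [0, 0, 0, 0, 0]

```text
t: 76.3
ee_pos: [0.4592, -0.0173, 0.0488]
tool_rot: [[-0.996, -0.086, 0.001], [-0.086, 0.996, -0.0], [-0.001, -0.0, -1.0]]
ft_force: [-2.2, -0.4, -1.1]
finger_gap: 0.006
grasp_force: 0.8
```

Call:
step_arm:
  increments:
    - [0, -0.012, 0, 0, 0]
    - [0, 0, 0, 0, 0]

```text
t: 76.5
ee_pos: [0.4624, -0.017, 0.049]
tool_rot: [[-0.996, -0.086, 0.001], [-0.086, 0.996, -0.0], [-0.001, -0.0, -1.0]]
ft_force: [-0.2, -1.2, -1.2]
finger_gap: 0.006
grasp_force: 0.5
```

Call:
step_arm:
  increments:
    - [0, -0.009, 0, 0, 0]
    - [0, 0, 0, 0, 0]

```text
t: 76.7
ee_pos: [0.4627, -0.017, 0.0488]
tool_rot: [[-0.996, -0.086, -0.003], [-0.086, 0.996, -0.0], [0.003, -0.0, -1.0]]
ft_force: [-12.6, -0.6, 9.1]
finger_gap: 0.004
grasp_force: 6.2
```

```bash
python3 chk.py
```

```text
[-33.2  -2.2  48.8] [-12.6  -0.6   9.1] 0.004242179894161662 76.7
```

The force fell away before the stop, so it likely went over centre. I'll back off and check the bar.

Call:
step_arm:
  increments:
    - [0, 0.06, 0, 0, 0]
    - [0, 0.06, 0, 0, 0]
    - [0, 0, 0, -0.15, 0]
    - [0, 0, 0, -0.15, 0]
    - [0, 0, 0, -0.18, 0]
    - [0, 0, 0, -0.18, 0]
    - [0, -0.15, 0, 0, 0]
    - [0, -0.15, 0, 0, 0]
    - [0, -0.04, 0, 0, 0]
    - [0, 0, 0, 0, 0]
    - [0, 0, 0, 0, 0]

```text
t: 77.8
ee_pos: [0.5181, -0.0121, 0.2134]
tool_rot: [[-0.996, -0.086, -0.001], [-0.086, 0.996, 0.0], [0.001, 0.0, -1.0]]
ft_force: [-0.2, 1.1, -0.1]
finger_gap: 0.004
grasp_force: 0.0
```

```bash
python3 chk.py; python3 bar.py w24.png 116 184;python3 - <<'E'
from case import *
C=cam('wrist');print(proj(C,[toW(c) for c in [(-14.5,-21.5,112.5),(-14.5,16.5,112.5),(-26,-2.5,20)]]).round(1).tolist())
E
```

```text
[ 22.5  -2.5 213.4] [-0.2  1.1 -0.1] 0.004403694604237253 77.8
TCP [ 22.5  -2.5 213.4] lip,lidfront,bar@lip+: [[319.5, 149.0], [319.7, 175.7], [319.4, 145.7], [319.5, 158.8]]
116  38  37  39  39  39  40  40  36  38  40  40  37  33  34  33  34  37  34  40  37  36
118  38  37  38  38  37  39  40  39  36  38  40  34  36  33  36  36  35  35  40  37  37
120  38  40  40  38  40  41  40  39  38  38  39  39  35  34  36  34  35  33  37  35  39
122  37  40  41  38  38  39  40  39  39  39  38  37  35  35  34  35  35  36  37  39  37
124  37  38  41  40  39  38  37  40  72  75  76  74  72  35  34  36  34  38  37  39  39
126  40  37  37  40  39  39  37  46 144 144 143 144 136  30  33  35  35  36  40  36  36
128  38  37  39  38  37  38  40  45 151 151 151 152 143  23  33  32  35  37  37  36  37
130  38  39  40  41  39  38  41  47 147 146 147 146 137  21  25  36  32  38  37  40  36
132  37  37  40  36  37  40  37  45 106 104 105 104 101  24  21  34  34  39  38  40  40
134  38  37  40  40  41  36  40  56  92  91  91  92  91  32  17  22  35  37  37  37  37
136  38  37  39  37  37  37  36  87 109 110 1
[... 1415 characters left out ...]
191  82  95 101 106 101 100 107 108
170 109 109 108 108 108 109 100  93 144 146 149 148 147  92 101 101 108 105 108 107 107
172 105 107 108 108 108 108 105 100 103 106 105 103 101 102 103 106 107 106 106 107 108
174 107 107 102 105 108 107 161 166 163 168 167 168 165 164 141 102  98 100 107 107 107
176 156 165 162 152 155 156 176 186 174 170 172 171 169 157 173 167 165 162 162 165 167
178 236 237 237 226 226 226 229 237 218 206 206 206 205 205 208 207 206 206 206 205 206
180 242 242 242 242 242 242 242 242 221 212 213 213 212 211 211 210 212 210 210 210 210
182 243 242 243 243 242 243 242 243 221 214 214 214 213 215 213 212 213 212 219 211 212
[[295.6, 155.2], [343.5, 154.9], [319.6, 128.4]]
```

The bar is at row 155, cols 296–343, exactly the seat position, and the lever end is at row 128, fully down. The arm is clear, so I'll hand in.

```bash
python3 -c "
from workcell import order
print(order.hand_in())"
```

```text
the job is handed in; nothing more can be done
None
```

The job is handed in: two angle brackets are in the case, two channel brackets in the bin, and the lid is shut with the loop hooked in its keeper (on the second try) and the lever fully down over centre.

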